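# Set out the outgoing orders for collection

## Task

Get the finished orders ready for collection: lay the large carton flat in the front half of the pink out-tray, its long side along the tray's front lip, put the small carton centred and squared up on top of it, and stand the round canister, lid up, behind the middle of the large carton, between it and the tray's high back wall. Post the thin packet through the sprung flap in the top of the steel post box, so that it drops right in and the flap shuts. Set the cartons and the canister down gently, do not drop them, and leave the tape roll, tape dispenser and spray can where they are.

Things in the scene. Friction and masses are not known exactly. Their poses are not given: they have to be found in the camera images.
- large_carton: Loose brown card carton, the largest one, 66 (its x) x 130 (its y) x 55 mm high (its z), about 350 g, a brown tape strip along its top and a white label on the top near its +y end. Origin: centre of its underside. Starts flat on the bench, lid up.
- small_carton: Loose brown card carton, the smaller one, 60 (its x) x 90 (its y) x 40 mm high, about 180 g, tape strip and white label on top. Origin: centre of its underside. Starts flat on the bench, lid up.
- canister: Loose round kraft-card canister with a pale lid on top, 61 mm in diameter and 85 mm high, about 150 g. Origin: centre of its underside, z up its axis. Starts upright on the bench.
- packet: Loose thin card mailing packet standing on its long edge: 30 thick (its x) x 110 long (its y) x 70 mm high (its z), about 120 g. Origin: centre of its underside.
- out_tray: Pink plastic tray fixed to the bench, 208 deep (its x) x 228 wide (its y) mm outside; floor and walls 4 mm thick. Front (-x, roughly towards the robot): only a lip, 8 mm high. Side walls 36 mm high, 56 mm over the rear 60 mm; back wall (+x) 60 mm high. Clear inside: x -100 to +100, y -110 to +110 mm. Origin: centre of the tray, on the bench surface.
- post_box: Grey steel post box fixed to the bench, 132 deep (its x) x 196 wide (its y) x 170 mm high, closed but for a slot in the middle of its top: clear opening 48 (x) x 136 (y) mm, centre at (0, 0, 170 mm), steel trim round it 2 mm high. The flap closes the slot 7 mm below the top. Hollow inside, 124 x 188 mm, floor 4 mm. Origin: centre of its underside.
- flap (a joint): The bare-metal flap in the post box's slot, hinged along the slot's +x long side (post box frame); it swings down into the box. 0 rad is shut, up to 1.5 rad open; a light spring (under 1 N at its edge) shuts it again when nothing holds it open.
- tape_roll: Bystander: loose roll of tan packing tape lying flat, 110 mm in diameter, hole 76 mm, 48 mm high. Origin: centre of its underside.
- tape_dispenser: Bystander: loose black desk tape dispenser, 55 (its x) x 150 (its y) mm, 98 mm high. Origin: centre of its underside.
- spray_can: Bystander: loose upright white spray can with a red band and red cap, 52 mm in diameter, 185 mm high. Origin: centre of its underside.

How it is judged (in metres and radians):
At the end, for the whole second after the job is handed in: In the tray: large carton flat, centre 25-75 mm ahead of tray centre, along the lip within 11 deg; small one on it within 15 mm, 11 deg; canister upright, 20-75 mm behind tray centre, within 35 mm of the carton's middle. Packet in the post box, flap shut. Parcels lid up, at rest (x of large_carton in the frame of out_tray between -0.075 and -0.025 m and y of large_carton in the frame of out_tray between -0.045 and 0.045 m and z of each of large_carton, canister in the frame of out_tray below 0.008 m and angle between each of large_carton, small_carton, canister's own z axis and vertical below 0.06 rad and angle between the y axis of large_carton and the y axis of out_tray, either way round below 0.2 rad and horizontal distance between small_carton and large_carton below 0.015 m and z of small_carton in the frame of large_carton between 0.051 and 0.059 m and angle between the y axis of small_carton and the y axis of large_carton, either way round below 0.2 rad and x of canister in the frame of out_tray between 0.02 and 0.075 m and y of canister in the frame of large_carton between -0.035 and 0.035 m and x of packet in the frame of post_box between -0.066 and 0.066 m and y of packet in the frame of post_box between -0.098 and 0.098 m and z of packet in the frame of post_box below 0.115 m and value of joint flap below 0.12 rad and linear speed of each of large_carton, small_carton, canister, packet below 0.01 m/s); the robot touches nothing.
It fails at once if the tape roll, tape dispenser or spray can is moved by more than 20 mm (distance of any of tape_roll, tape_dispenser, spray_can from where it was at the start of the episode above 0.02 m).
It fails at once if the large carton is dropped: let go and falling faster than 0.6 m/s (a fall of about 2 cm) (linear speed of large_carton above 0.6 m/s and contact force between the fingers and large_carton below 0.05 N).
It fails at once if the small carton is dropped: let go and falling faster than 0.6 m/s (a fall of about 2 cm) (linear speed of small_carton above 0.6 m/s and contact force between the fingers and small_carton below 0.05 N).
It fails at once if the canister is dropped: let go and falling faster than 0.6 m/s (a fall of about 2 cm) (linear speed of canister above 0.6 m/s and contact force between the fingers and canister below 0.05 N).
It also fails if it takes over 106 s, if anything falls off the work surface, if the arm or the gripper's body presses on something with over 40 N, if the wrist force passes 120 N, or if a joint passes its speed limit or range.

## Robot

A 6-joint arm with a two-finger parallel gripper is mounted at the origin on the work surface. World frame = base frame: x ahead of the robot, y to its left, z up, the work surface at z = 0. Lengths are in m, angles in degrees, forces in N, time in s.
With the tool pointing down it reaches from about 0.3 to 0.75 m from the base axis. Payload 8.5 kg.
Tool frame: the origin (TCP) lies on the centre line of the jaws, within the pads' length; the fingertips stand env.tcp_to_tips ahead of it and the grasp point (between the pads) lies 8 mm behind it (env.tcp_to_tips is the distance from the TCP to the fingertips, in m); z points along the fingers, y is the direction in which the jaws open and shut (so a half turn about z gives the same grasp; the last joint's range is limited). The gripper opens to 85 mm and grips with 20 to 120 N. Pads are 22 mm wide; open, the fingers measure 114 mm over their backs; the gripper's body (76 mm by 85 mm) begins 54 mm behind the grasp point. The pads swing forward as they close: fully open they stand 13 mm farther back than shut.
Start: joints at [55.159, 21.807, 74.336, -0, 83.858, -12.336], TCP at [0.211, 0.508, 0.242] pointing down, gripper open.
Joint ranges: [-178.18, 178.18], [-50.72, 133.34], [12.68, 142.11], [-81.47, 261.47], [9.98, 163.14], [-165.26, 165.26]. Speed limits (degrees/s): [136.94, 136.94, 180, 180, 180, 180].

## Interface

Orientations are given as a 3x3 rotation matrix whose columns are the frame's x, y, z axes.
In Python, from rig import env gives the robot as it stands. The module is installed in compiled form; this text tells all that it offers.
- The arm moves only by the tool carry_out, never from a script. Its argument "rows" is a list of rows, each an object of numbers: "tx", "ty", "tz": the shift along the tool's x, y, z in cm; "yaw": the turn about the tool's z in rad. In form: [{"tx": .., "ty": .., "tz": .., "yaw": ..}, ...]. A call has 1 to 12 rows; each row shifts and turns the pose as measured when the row begins, along the tool's axes as they then stand; what a row does not reach is not made up. A row lasts 1/10 s, in which the tool goes at most 50 mm and 8.59 degrees, less where a joint would pass 70% of its speed; a pose out of reach is approached as far as the arm can. A call is refused whole if a number of a shift passes 5 or a number of a turn 0.15, either way. A call with a gripper value outside its range is refused whole. "jaw" is the closure, from -1 (fully open) to 1 (shut), set as the call begins (left out, the last holds). The fingers move at their own pace and stop on an object; "squeeze" is the grip in N (left out, the last holds). Time passes only in rows, so rows that do not move let the fingers close. It gives the time, the measured TCP pose, the force and the opening at its end, in the units of the state.
- env.observe(): the state, without advancing time (a new reading comes with each control period).
- env.get_image(name): name is "side" or "top" or "wrist"; returns the picture (480x640x3 uint8, red, green, blue); there is no depth.
- env.camera_params(name): a dict with "vertical_fov" (degrees; the focal length in pixels is half the picture's height over the tangent of half this angle, whatever the lens; pixels are square), "cx", "cy" (the principal point, pixels), "view" (4x4, takes a point from world to camera coordinates). Camera axes: x right, y up, looking along -z (the intrinsics and any distortion apply to the point x, -y, -z); pixel columns grow to the right and rows downward; lengths in m; the calibration is good to about 2 mm. A picture is of the moment at which its call begins: read the wrist's pose just before it. camera_params takes no time and is no camera call; for the wrist camera it gives the pose at the moment of the call.
- env.close_job(): hands the job in, once; it reports no verdict.
The state is a dict: "time_s": time; "q": joint angles; "qvel": joint speeds; "joint_efforts": joint torques, N m; "position": TCP position; "tool_rot": TCP orientation; "ft_force": force on the tool from outside, world axes, zero at the start; "wrist_torque": the same for the moment, N m; "grip_width": finger opening in m.
Only numpy, scipy, OpenCV 4.12 (cv2) and the standard library are available. Lean on these libraries where they do the work, as an engineer would, in place of code of your own. Each camera call takes 0.05 s, during which the arm holds its last target. There are 200 camera calls.

## Working session

There is one attempt and no reset: what is moved stays moved. The work goes in short steps, Python scripts to look and compute and a tool call to move; the robot and the scene stay as the last step left them, time stands still between calls to the robot, and variables do not carry over. Pictures are saved under pics/ and viewed, about 12 in all and at most 16, crops included, and the job is handed in when it is done.

Besides the shell and the picture viewer there is one more tool, called by a JSON object that holds its "method" and its "body". carry_out: Moves the arm, as the interface text tells. Its arguments: {"type":"object","properties":{"rows":{"type":"array","items":{"type":"object","properties":{"tx":{"type":"number"},"ty":{"type":"number"},"tz":{"type":"number"},"yaw":{"type":"number"}}}},"jaw":{"type":"number"},"squeeze":{"type":"number"}},"required":["rows"]}

```bash
mkdir -p pics
python3 - <<'E'
from rig import env
import cv2
s=env.observe();print(s['time_s'],s['position'],s['tool_rot'],s['grip_width'],env.tcp_to_tips)
for n in('top','side'):
    cv2.imwrite(f'pics/{n}0.png',env.get_image(n)[:,:,::-1]);print(n,env.camera_params(n))
print(env.camera_params('wrist'))
E
```

```text
0.0 [0.21038003 0.50787559 0.24171344] [[-9.23845846e-01  3.82763900e-01 -8.05678645e-04]
 [ 3.82764645e-01  9.23845095e-01 -1.21144049e-03]
 [ 2.80626576e-04 -1.42756957e-03 -9.99998942e-01]] 0.0852486812488763 0.011
top {'vertical_fov': 57.73760948791636, 'cx': 309.9809307848601, 'cy': 239.89500189602998, 'view': array([[ 0.00557804, -0.99996927,  0.00550857,  0.00621054],
       [ 0.98427866,  0.00646283,  0.17650427, -0.6271953 ],
       [-0.17653444,  0.00443742,  0.98428446, -1.06337806],
       [ 0.        ,  0.        ,  0.        ,  1.        ]])}
side {'vertical_fov': 53.38505894936611, 'cx': 319.29740217223815, 'cy': 237.35246885953262, 'view': array([[ 0.93556666, -0.35275036, -0.01679907, -0.58177883],
       [ 0.22211615,  0.55078259,  0.8045514 , -0.23921567],
       [-0.27455316, -0.75644281,  0.59364538, -1.05049312],
       [ 0.        ,  0.        ,  0.        ,  1.        ]])}
{'vertical_fov': 58.38949413172133, 'cx': 315.4231544542431, 'cy': 235.65615661953117, 'view': array([[ 0.38240755,  0.92399318, -0.00103424, -0.54926655],
       [-0.8732947 ,  0.36105915, -0.32709734,  0.04354897],
       [-0.30186228,  0.12598769,  0.94499009, -0.38052731],
       [ 0.        ,  0.        ,  0.        ,  1.        ]])}
```

View pics/top0.png

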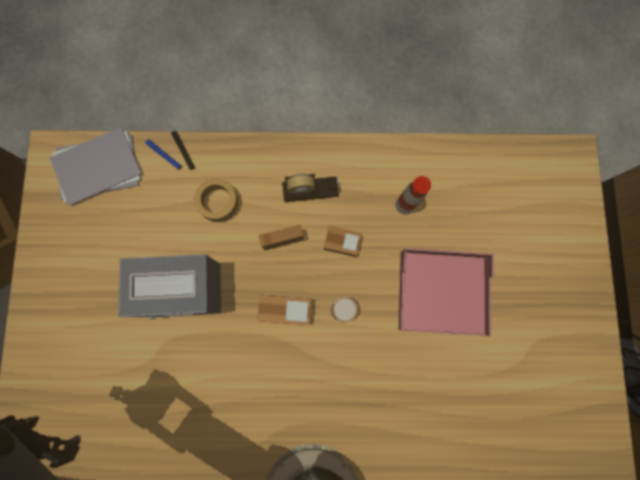

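View pics/side0.png

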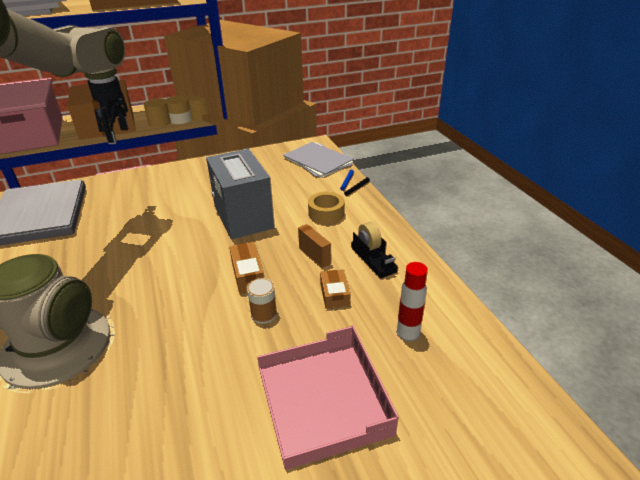

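The top view shows the post box at (165,285), packet (283,237), small carton (343,242), large carton (286,310), canister (345,310), tray (447,292) and bystanders behind. I'll enlarge.

```bash
cat > h.py <<'E'
import numpy as np,cv2
from rig import env
def ray(n,uv,z,p=None):
    p=p or env.camera_params(n);V=np.array(p['view']);R=V[:3,:3];c=-R.T@V[:3,3]
    f=240/np.tan(np.radians(p['vertical_fov'])/2)
    d=R.T@np.array([(uv[0]-p['cx'])/f,-(uv[1]-p['cy'])/f,-1.])
    return c+d*(z-c[2])/d[2]
def proj(n,P,p=None):
    p=p or env.camera_params(n);V=np.array(p['view']);q=V[:3,:3]@np.array(P)+V[:3,3]
    f=240/np.tan(np.radians(p['vertical_fov'])/2)
    return p['cx']+f*q[0]/-q[2],p['cy']-f*q[1]/-q[2]
E
python3 - <<'E'
import cv2
i=cv2.imread('pics/top0.png')
a=cv2.resize(i[215:335,225:385],None,fx=5,fy=5,interpolation=cv2.INTER_CUBIC);cv2.imwrite('pics/c1.png',a)
b=cv2.resize(i[235:345,105:235],None,fx=3,fy=3,interpolation=cv2.INTER_CUBIC)
c=cv2.resize(i[235:345,385:515],None,fx=3,fy=3,interpolation=cv2.INTER_CUBIC)
cv2.imwrite('pics/c2.png',cv2.hconcat([b,c]))
E
```

```text
(no output)
```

View pics/c1.png

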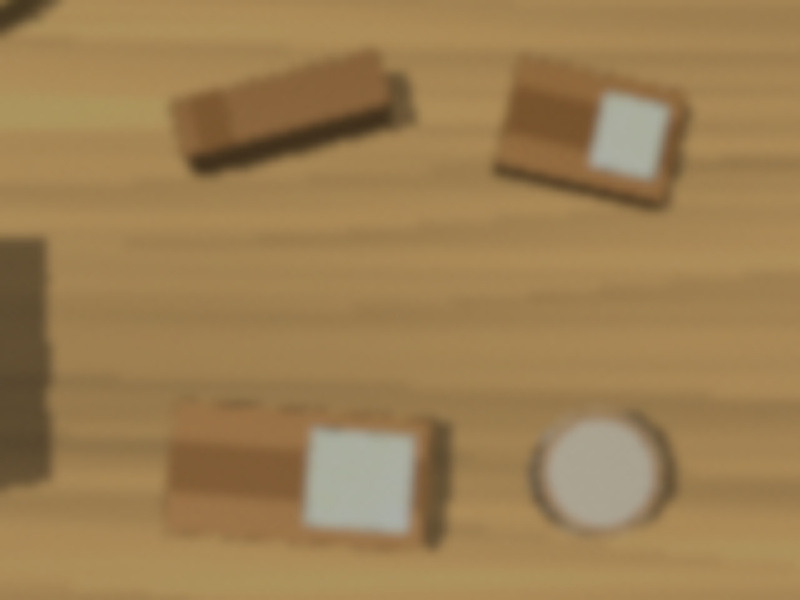

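View pics/c2.png

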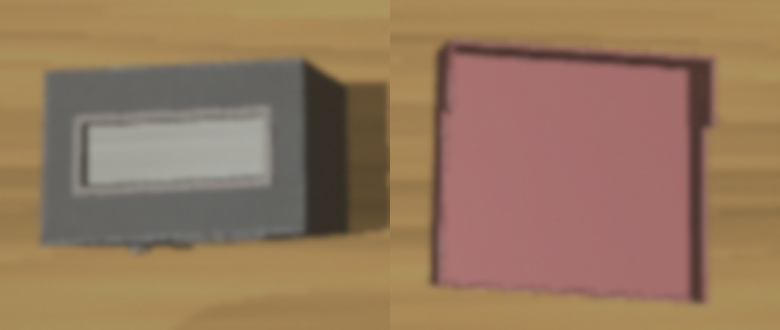

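```bash
cat > m.py <<'E'
from h import *
p=env.camera_params('top')
def go(nm,pts,z,k,o):
    P=np.array([ray('top',((u+.5)/k-.5+o[0],(v+.5)/k-.5+o[1]),z,p)[:2] for u,v in pts])
    print(nm,'c',P.mean(0).round(4))
    if len(P)==4:
        e=[P[1]-P[0],P[2]-P[1],P[2]-P[3],P[3]-P[0]]
        print('  len',[round(float(np.linalg.norm(x)),4) for x in e],'ang long',[round(float(np.degrees(np.arctan2(x[1],x[0]))),1) for x in e])
    else: print(P.round(4))
A=(5,(225,215));B=(3,(105,235));C=(3,(385-130,235))
go('packet',[(172,98),(380,48),(393,100),(195,155)],.07,*A)
go('small',[(520,55),(688,95),(665,205),(497,168)],.04,*A)
go('large',[(172,402),(432,418),(428,545),(165,535)],.055,*A)
go('can',[(602,472)],.085,*A)
go('box',[(47,72),(305,60),(302,235),(42,243)],.17,*B)
go('slot',[(75,115),(270,108),(268,183),(76,193)],.172,*B)
go('trayback',[(447,42),(715,57)],.06,*C)
go('trayfront',[(432,284)],.008,*C)
go('trayfr',[(705,300)],.036,*C)
go('trayfl',[(432,284)],.036,*C)
E
python3 m.py
```

```text
packet c [0.6377 0.0822]
  len [0.1088, 0.0279, 0.1041, 0.0318] ang long [-75.8, -165.7, -73.8, -157.1]
small c [ 0.6284 -0.0764]
  len [0.0903, 0.0596, 0.0891, 0.0613] ang long [-103.3, 167.6, -102.2, 168.6]
large c [0.45   0.0729]
  len [0.131, 0.0627, 0.1309, 0.0658] ang long [-93.2, 178.5, -91.8, 178.5]
can c [ 0.4515 -0.0761]
[[ 0.4515 -0.0761]]
box c [0.5006 0.3424]
  len [0.1958, 0.1316, 0.1928, 0.1282] ang long [-86.9, -178.2, -87.9, -176.9]
slot c [0.5019 0.3432]
  len [0.1468, 0.0563, 0.143, 0.0586] ang long [-87.6, -178.5, -86.7, -174.8]
trayback c [ 0.5995 -0.3434]
[[ 0.6052 -0.2294]
 [ 0.5937 -0.4573]]
trayfront c [ 0.4019 -0.2212]
[[ 0.4019 -0.2212]]
trayfr c [ 0.3906 -0.445 ]
[[ 0.3906 -0.445 ]]
trayfl c [ 0.4026 -0.2154]
[[ 0.4026 -0.2154]]
```

```bash
cat >> h.py <<'E'
import sys,json
def plan(x,y,z,jaw=None,step=.045):
    """rows (cm, rad) from the measured pose to TCP x,y,z with the jaw axis at angle jaw (deg, mod 180)"""
    s=env.observe();R=np.array(s['tool_rot']);p=np.array(s['position'])
    a0=np.degrees(np.arctan2(R[1,1],R[0,1]));d=0 if jaw is None else (jaw-a0+90)%180-90
    v=np.array([x,y,z])-p;n=max(1,int(np.ceil(max(np.linalg.norm(v)/step,abs(np.radians(d))/.14))))
    print('t',round(s['time_s'],2),'pos',p.round(4),'jaw',round(a0,1),'q',np.round(s['q']).astype(int),'F',np.round(s['ft_force'],1),'w',round(s['grip_width'],4))
    rows=[]
    for k in range(n):
        a=np.radians(a0+d*k/n);Y=np.array([np.cos(a),np.sin(a),0]);Z=np.array([0,0,-1.]);X=np.cross(Y,Z)
        w=v/n*100
        rows.append(dict(tx=round(float(w@X),1),ty=round(float(w@Y),1),tz=round(float(w@Z),1),yaw=round(-float(np.radians(d))/n,2)))
    print(n,json.dumps(rows))
if __name__=='__main__': plan(*[float(t) for t in sys.argv[1:]])
E
python3 h.py .45 .073 .2 -2
```

```text
t 0.1 pos [0.2104 0.5079 0.2418] jaw 67.5 q [ 55  22  74   0  84 -12] F [ 0.3  0.1 -1. ] w 0.0852
12 [{"tx": -3.2, "ty": -2.6, "tz": 0.3, "yaw": 0.1}, {"tx": -3.5, "ty": -2.2, "tz": 0.3, "yaw": 0.1}, {"tx": -3.7, "ty": -1.9, "tz": 0.3, "yaw": 0.1}, {"tx": -3.9, "ty": -1.5, "tz": 0.3, "yaw": 0.1}, {"tx": -4.0, "ty": -1.1, "tz": 0.3, "yaw": 0.1}, {"tx": -4.1, "ty": -0.7, "tz": 0.3, "yaw": 0.1}, {"tx": -4.1, "ty": -0.3, "tz": 0.3, "yaw": 0.1}, {"tx": -4.1, "ty": 0.1, "tz": 0.3, "yaw": 0.1}, {"tx": -4.1, "ty": 0.6, "tz": 0.3, "yaw": 0.1}, {"tx": -4.0, "ty": 1.0, "tz": 0.3, "yaw": 0.1}, {"tx": -3.9, "ty": 1.4, "tz": 0.3, "yaw": 0.1}, {"tx": -3.7, "ty": 1.8, "tz": 0.3, "yaw": 0.1}]
```

{"method": "carry_out", "body": {"rows": [{"tx":-3.2,"ty":-2.6,"tz":0.2,"yaw":0.1},{"tx":-3.5,"ty":-2.2,"tz":0.2,"yaw":0.1},{"tx":-3.7,"ty":-1.9,"tz":0.2,"yaw":0.1},{"tx":-3.9,"ty":-1.5,"tz":0.2,"yaw":0.1},{"tx":-4.0,"ty":-1.1,"tz":0.2,"yaw":0.1},{"tx":-4.1,"ty":-0.7,"tz":0.3,"yaw":0.1},{"tx":-4.1,"ty":-0.3,"tz":0.3,"yaw":0.1},{"tx":-4.1,"ty":0.1,"tz":0.3,"yaw":0.1},{"tx":-4.1,"ty":0.6,"tz":0.3,"yaw":0.1},{"tx":-4.0,"ty":1.0,"tz":0.4,"yaw":0.1},{"tx":-3.9,"ty":1.4,"tz":0.4,"yaw":0.1},{"tx":-3.7,"ty":1.8,"tz":0.4,"yaw":0.1}], "jaw": -1, "squeeze": 40}}

```text
time_s: 1.3
position: [0.4503, 0.0571, 0.2042]
tool_rot: [[0.062, 0.998, -0.004], [0.998, -0.062, -0.002], [-0.002, -0.004, -1.0]]
ft_force: [0.5, 0.5, -0.4]
grip_width: 0.0856
```

```bash
python3 h.py .45 .073 .2 -2
python3 - <<'E'
from h import *
p=env.camera_params('wrist');V=np.array(p['view']);print(p['view'].tolist(), 'cam',-V[:3,:3].T@V[:3,3])
cv2.imwrite('pics/w1.png',env.get_image('wrist')[:,:,::-1])
E
```

```text
t 1.3 pos [0.4503 0.0571 0.2042] jaw -3.5 q [-8 14 92  0 73 -4] F [ 0.5  0.5 -0.4] w 0.0856
1 [{"tx": 1.6, "ty": -0.1, "tz": 0.4, "yaw": -0.03}]
[[0.9981263411105663, -0.06113299802392568, -0.0025619785015690657, -0.4460667889558691], [0.056903346174522244, 0.942830107663136, -0.3283799587034261, -0.04852086431451284], [0.02249036183297831, 0.3276189015251227, 0.9445422377999282, -0.37320449747231], [0.0, 0.0, 0.0, 1.0]] cam [0.45638552 0.14074638 0.33543132]
```

View pics/w1.png

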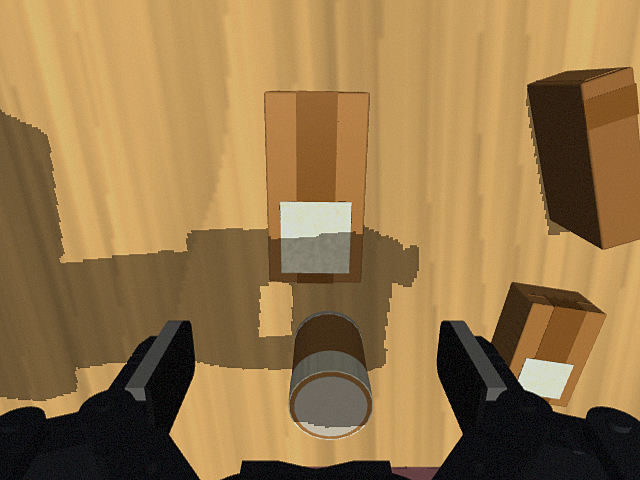

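The wrist view shows the large carton top (265,92),(369,93),(361,282),(269,281) and the canister lid centre (330,405).

Run:
```python
from h import *
for u,z in [((265,92),.055),((369,93),.055),((361,282),.055),((269,281),.055),((330,405),.085),((527,84),.07),((630,68),.07),((603,247),.07)]: print(u,ray('wrist',u,z).round(4))
```

```text
(265, 92) [0.4281 0.1348 0.055 ]
(369, 93) [0.4921 0.1297 0.055 ]
(361, 282) [0.4827 0.0015 0.055 ]
(269, 281) [0.417  0.0069 0.055 ]
(330, 405) [ 0.4548 -0.0792  0.085 ]
(527, 84) [0.582  0.1287 0.07  ]
(630, 68) [0.64   0.1333 0.07  ]
(603, 247) [0.6411 0.0231 0.07  ]
```

```bash
python3 h.py .454 .070 .03 -4
```

```text
t 1.35 pos [0.4531 0.0526 0.2035] jaw -4.0 q [-8 15 92  0 73 -4] F [ 4.1 -5.  -0.9] w 0.0855
4 [{"tx": 0.4, "ty": -0.0, "tz": 4.3, "yaw": -0.0}, {"tx": 0.4, "ty": -0.0, "tz": 4.3, "yaw": -0.0}, {"tx": 0.4, "ty": -0.0, "tz": 4.3, "yaw": -0.0}, {"tx": 0.4, "ty": -0.0, "tz": 4.3, "yaw": -0.0}]
```

{"method": "carry_out", "body": {"rows": [{"tx":1.0,"ty":-0.2,"tz":3,"yaw":-0.01},{"tx":0.8,"ty":0,"tz":3.5,"yaw":0},{"tx":0.2,"ty":0,"tz":3.5,"yaw":0},{"tz":0},{"tz":0}]}}

```text
validation failed for argument at $.ro...
```

```bash
python3 h.py .451 .0727 .03 -3.5
```

```text
t 1.35 pos [0.4531 0.0526 0.2035] jaw -4.0 q [-8 15 92  0 73 -4] F [ 4.1 -5.  -0.9] w 0.0855
4 [{"tx": 0.5, "ty": -0.1, "tz": 4.3, "yaw": -0.0}, {"tx": 0.5, "ty": -0.1, "tz": 4.3, "yaw": -0.0}, {"tx": 0.5, "ty": -0.1, "tz": 4.3, "yaw": -0.0}, {"tx": 0.5, "ty": -0.1, "tz": 4.3, "yaw": -0.0}]
```

All fields are required per row.

{"method": "carry_out", "body": {"rows": [{"tx":1.0,"ty":-0.2,"tz":3,"yaw":-0.01},{"tx":0.8,"ty":0,"tz":3.5,"yaw":0},{"tx":0.2,"ty":0,"tz":3.5,"yaw":0},{"tx":0,"ty":0,"tz":0,"yaw":0},{"tx":0,"ty":0,"tz":0,"yaw":0}]}}

```text
time_s: 1.85
position: [0.454, 0.0694, 0.1008]
tool_rot: [[0.067, 0.998, -0.002], [0.998, -0.067, -0.005], [-0.005, -0.002, -1.0]]
ft_force: [0.2, 0.5, 0.3]
grip_width: 0.0854
```

```bash
python3 h.py .451 .0727 .03 -3.5
```

```text
t 1.85 pos [0.454  0.0694 0.1008] jaw -3.8 q [ -6  23 100   0  57  -2] F [0.2 0.5 0.3] w 0.0854
2 [{"tx": 0.2, "ty": -0.2, "tz": 3.5, "yaw": -0.0}, {"tx": 0.2, "ty": -0.2, "tz": 3.5, "yaw": -0.0}]
```

{"method": "carry_out", "body": {"rows": [{"tx":0.3,"ty":-0.3,"tz":0.5,"yaw":0},{"tx":0.1,"ty":-0.1,"tz":2.5,"yaw":0},{"tx":0,"ty":0,"tz":2.5,"yaw":0},{"tx":0,"ty":0,"tz":1.3,"yaw":0},{"tx":0,"ty":0,"tz":0,"yaw":0},{"tx":0,"ty":0,"tz":0,"yaw":0}]}}

```text
time_s: 2.45
position: [0.4544, 0.0739, 0.0383]
tool_rot: [[0.066, 0.998, 0.014], [0.998, -0.066, -0.006], [-0.005, 0.014, -1.0]]
ft_force: [0.1, 0.9, 0.3]
grip_width: 0.0855
```

{"method": "carry_out", "body": {"rows": [{"tx":0,"ty":0,"tz":0,"yaw":0},{"tx":0,"ty":0,"tz":0,"yaw":0},{"tx":0,"ty":0,"tz":0,"yaw":0},{"tx":0,"ty":0,"tz":0,"yaw":0},{"tx":0,"ty":0,"tz":0,"yaw":0},{"tx":0,"ty":0,"tz":0,"yaw":0}], "jaw": 1, "squeeze": 40}}

```text
time_s: 3.05
position: [0.455, 0.0741, 0.0411]
tool_rot: [[0.066, 0.998, 0.017], [0.998, -0.066, -0.007], [-0.005, 0.018, -1.0]]
ft_force: [0.6, 0.8, -3.7]
grip_width: 0.0654
```

```bash
python3 h.py .451 .0727 .15
```

```text
t 3.05 pos [0.455  0.0741 0.0411] jaw -3.8 q [ -5  28 105   0  46  -1] F [ 0.6  0.8 -3.7] w 0.0654
3 [{"tx": -0.1, "ty": -0.1, "tz": -3.6, "yaw": -0.0}, {"tx": -0.1, "ty": -0.1, "tz": -3.6, "yaw": -0.0}, {"tx": -0.1, "ty": -0.1, "tz": -3.6, "yaw": -0.0}]
```

{"method": "carry_out", "body": {"rows": [{"tx":0,"ty":0,"tz":-1.5,"yaw":0},{"tx":0,"ty":0,"tz":-3.5,"yaw":0},{"tx":0,"ty":0,"tz":-3.8,"yaw":0},{"tx":0,"ty":0,"tz":-3.6,"yaw":0},{"tx":-0.5,"ty":0,"tz":-1.5,"yaw":0},{"tx":-2,"ty":0,"tz":-0.5,"yaw":0}]}}

```text
time_s: 3.65
position: [0.4495, 0.0509, 0.189]
tool_rot: [[0.064, 0.998, 0.011], [0.998, -0.064, -0.006], [-0.005, 0.012, -1.0]]
ft_force: [0.3, -0.2, -4.1]
grip_width: 0.0651
```

```bash
python3 h.py .4476 -.337 .17 -2.9
```

```text
t 3.65 pos [0.4495 0.0509 0.189 ] jaw -3.7 q [-8 15 95  0 70 -5] F [ 0.3 -0.2 -4.1] w 0.0651
9 [{"tx": -4.3, "ty": 0.3, "tz": 0.2, "yaw": -0.0}, {"tx": -4.3, "ty": 0.2, "tz": 0.2, "yaw": -0.0}, {"tx": -4.3, "ty": 0.2, "tz": 0.2, "yaw": -0.0}, {"tx": -4.3, "ty": 0.2, "tz": 0.2, "yaw": -0.0}, {"tx": -4.3, "ty": 0.2, "tz": 0.2, "yaw": -0.0}, {"tx": -4.3, "ty": 0.2, "tz": 0.2, "yaw": -0.0}, {"tx": -4.3, "ty": 0.2, "tz": 0.2, "yaw": -0.0}, {"tx": -4.3, "ty": 0.2, "tz": 0.2, "yaw": -0.0}, {"tx": -4.3, "ty": 0.2, "tz": 0.2, "yaw": -0.0}]
```

{"method": "carry_out", "body": {"rows": [{"tx":-3,"ty":0.2,"tz":0,"yaw":0},{"tx":-4.3,"ty":0.3,"tz":0.1,"yaw":0},{"tx":-4.3,"ty":0.3,"tz":0.1,"yaw":0},{"tx":-4.3,"ty":0.3,"tz":0.1,"yaw":0},{"tx":-4.3,"ty":0.3,"tz":0.1,"yaw":0},{"tx":-4.3,"ty":0.2,"tz":0.1,"yaw":0},{"tx":-4.3,"ty":0.2,"tz":0.1,"yaw":0},{"tx":-4,"ty":0.2,"tz":0.1,"yaw":-0.01},{"tx":-2,"ty":0.1,"tz":0.1,"yaw":0},{"tx":-1,"ty":0,"tz":0.1,"yaw":0},{"tx":0,"ty":0,"tz":0,"yaw":0},{"tx":0,"ty":0,"tz":0,"yaw":0}]}}

```text
time_s: 4.85
position: [0.4449, -0.3216, 0.1796]
tool_rot: [[0.053, 0.999, 0.009], [0.999, -0.053, -0.001], [-0.001, 0.01, -1.0]]
ft_force: [0.4, -0.4, -4.2]
grip_width: 0.0652
```

```bash
python3 h.py .4476 -.337 .09 -2.9;python3 - <<'E'
from h import *
cv2.imwrite('pics/w2.png',env.get_image('wrist')[:,:,::-1])
E
```

```text
t 4.85 pos [ 0.4449 -0.3216  0.1796] jaw -3.1 q [-48  25  81   0  74 -45] F [ 0.4 -0.4 -4.2] w 0.0652
3 [{"tx": -0.5, "ty": 0.1, "tz": 3.0, "yaw": -0.0}, {"tx": -0.5, "ty": 0.1, "tz": 3.0, "yaw": -0.0}, {"tx": -0.5, "ty": 0.1, "tz": 3.0, "yaw": -0.0}]
```

View pics/w2.png

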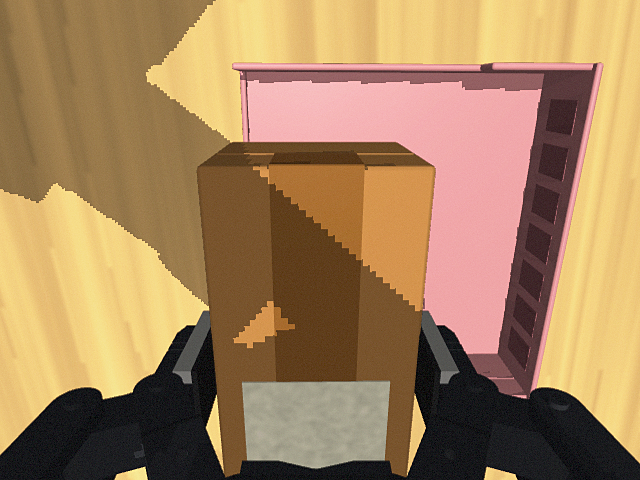

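The carton hangs level; tray's left wall spans (234,66)–(601,66), floor's front edge near column 246.

Run:
```python
from h import *
for u,z in [((234,66),.036),((601,66),.06),((532,395),.06),((248,84),.004),((545,75),.004),((242,140),.008)]: print(u,ray('wrist',u,z).round(4))
```

```text
(234, 66) [ 0.4039 -0.2235  0.036 ]
(601, 66) [ 0.6082 -0.2352  0.06  ]
(532, 395) [ 0.595  -0.4536  0.06  ]
(248, 84) [ 0.4068 -0.2336  0.004 ]
(545, 75) [ 0.6068 -0.2384  0.004 ]
(242, 140) [ 0.3994 -0.2698  0.008 ]
```

{"method": "carry_out", "body": {"rows": [{"tx":-0.8,"ty":0.2,"tz":1,"yaw":0},{"tx":-0.6,"ty":0.2,"tz":2.5,"yaw":0},{"tx":-0.2,"ty":0,"tz":3,"yaw":0},{"tx":0,"ty":0,"tz":2.5,"yaw":0},{"tx":0,"ty":0,"tz":1,"yaw":0},{"tx":0,"ty":0,"tz":0,"yaw":0},{"tx":0,"ty":0,"tz":0,"yaw":0}]}}

```text
time_s: 5.6
position: [0.4518, -0.3352, 0.0763]
tool_rot: [[0.046, 0.999, 0.012], [0.999, -0.046, -0.003], [-0.003, 0.012, -1.0]]
ft_force: [0.1, -0.3, -3.7]
grip_width: 0.0651
```

```bash
python3 h.py .449 -.338 .045 -3.1
```

```text
t 5.6 pos [ 0.4518 -0.3352  0.0763] jaw -2.6 q [-49  33  86   0  61 -46] F [ 0.1 -0.3 -3.7] w 0.0651
1 [{"tx": -0.3, "ty": -0.3, "tz": 3.1, "yaw": 0.01}]
```

{"method": "carry_out", "body": {"rows": [{"tx":-0.3,"ty":-0.3,"tz":1.0,"yaw":0.01},{"tx":0,"ty":0,"tz":1.0,"yaw":0},{"tx":0,"ty":0,"tz":0.5,"yaw":0},{"tx":0,"ty":0,"tz":0.3,"yaw":0},{"tx":0,"ty":0,"tz":0.2,"yaw":0},{"tx":0,"ty":0,"tz":0.0,"yaw":0}]}}

```text
time_s: 6.2
position: [0.4499, -0.3395, 0.0465]
tool_rot: [[0.056, 0.998, 0.015], [0.998, -0.056, -0.008], [-0.007, 0.016, -1.0]]
ft_force: [-0.1, 0.2, -4.2]
grip_width: 0.065
```

```bash
python3 h.py .449 -.338 .045 -3.1
```

```text
t 6.2 pos [ 0.4499 -0.3395  0.0465] jaw -3.2 q [-49  35  88   0  56 -46] F [-0.1  0.2 -4.2] w 0.065
1 [{"tx": 0.1, "ty": -0.1, "tz": 0.2, "yaw": -0.0}]
```

{"method": "carry_out", "body": {"rows": [{"tx":0,"ty":0,"tz":0.2,"yaw":0},{"tx":0,"ty":0,"tz":0.1,"yaw":0},{"tx":0,"ty":0,"tz":0.1,"yaw":0}]}}

```text
time_s: 6.5
position: [0.4501, -0.3397, 0.0441]
tool_rot: [[0.056, 0.998, 0.016], [0.998, -0.056, -0.009], [-0.008, 0.016, -1.0]]
ft_force: [-3.9, 3.7, 10.8]
grip_width: 0.0654
```

Contact. Release and rise.

{"method": "carry_out", "body": {"rows": [{"tx":0,"ty":0,"tz":0,"yaw":0},{"tx":0,"ty":0,"tz":0,"yaw":0},{"tx":0,"ty":0,"tz":0,"yaw":0},{"tx":0,"ty":0,"tz":-1.5,"yaw":0},{"tx":0,"ty":0,"tz":-4,"yaw":0},{"tx":0,"ty":0,"tz":-4,"yaw":0},{"tx":0,"ty":0,"tz":-3,"yaw":0}], "jaw": -1}}

```text
time_s: 7.2
position: [0.4476, -0.3382, 0.1707]
tool_rot: [[0.056, 0.998, 0.013], [0.998, -0.056, -0.005], [-0.005, 0.014, -1.0]]
ft_force: [0.1, -0.3, 0.5]
grip_width: 0.0855
```

```bash
python3 h.py .452 -.0755 .16 -3
```

```text
t 7.2 pos [ 0.4476 -0.3382  0.1707] jaw -3.2 q [-49  26  80   0  73 -46] F [ 0.1 -0.3  0.5] w 0.0855
6 [{"tx": 4.4, "ty": -0.2, "tz": 0.2, "yaw": -0.0}, {"tx": 4.4, "ty": -0.2, "tz": 0.2, "yaw": -0.0}, {"tx": 4.4, "ty": -0.2, "tz": 0.2, "yaw": -0.0}, {"tx": 4.4, "ty": -0.2, "tz": 0.2, "yaw": -0.0}, {"tx": 4.4, "ty": -0.2, "tz": 0.2, "yaw": -0.0}, {"tx": 4.4, "ty": -0.2, "tz": 0.2, "yaw": -0.0}]
```

```bash
python3 h.py .452 -.0755 .15 -92
```

```text
t 7.2 pos [ 0.4476 -0.3382  0.1707] jaw -3.2 q [-49  26  80   0  73 -46] F [ 0.1 -0.3  0.5] w 0.0855
12 [{"tx": 2.2, "ty": -0.1, "tz": 0.2, "yaw": 0.13}, {"tx": 2.2, "ty": -0.4, "tz": 0.2, "yaw": 0.13}, {"tx": 2.1, "ty": -0.6, "tz": 0.2, "yaw": 0.13}, {"tx": 2.0, "ty": -0.9, "tz": 0.2, "yaw": 0.13}, {"tx": 1.9, "ty": -1.2, "tz": 0.2, "yaw": 0.13}, {"tx": 1.7, "ty": -1.4, "tz": 0.2, "yaw": 0.13}, {"tx": 1.5, "ty": -1.6, "tz": 0.2, "yaw": 0.13}, {"tx": 1.3, "ty": -1.8, "tz": 0.2, "yaw": 0.13}, {"tx": 1.0, "ty": -1.9, "tz": 0.2, "yaw": 0.13}, {"tx": 0.8, "ty": -2.0, "tz": 0.2, "yaw": 0.13}, {"tx": 0.5, "ty": -2.1, "tz": 0.2, "yaw": 0.13}, {"tx": 0.2, "ty": -2.2, "tz": 0.2, "yaw": 0.13}]
```

{"method": "carry_out", "body": {"rows": [{"tx":2.2,"ty":-0.1,"tz":0,"yaw":0.13},{"tx":2.2,"ty":-0.4,"tz":0,"yaw":0.13},{"tx":2.1,"ty":-0.6,"tz":0,"yaw":0.13},{"tx":2.0,"ty":-0.9,"tz":0.1,"yaw":0.13},{"tx":1.9,"ty":-1.2,"tz":0.1,"yaw":0.13},{"tx":1.7,"ty":-1.4,"tz":0.1,"yaw":0.13},{"tx":1.5,"ty":-1.6,"tz":0.2,"yaw":0.13},{"tx":1.3,"ty":-1.8,"tz":0.2,"yaw":0.13},{"tx":1.0,"ty":-1.9,"tz":0.2,"yaw":0.13},{"tx":0.8,"ty":-2.0,"tz":0.2,"yaw":0.13},{"tx":0.5,"ty":-2.1,"tz":0.2,"yaw":0.13},{"tx":0.2,"ty":-2.2,"tz":0.2,"yaw":0.13}]}}

```text
time_s: 8.4
position: [0.4627, -0.0703, 0.1591]
tool_rot: [[0.993, -0.113, 0.028], [-0.112, -0.994, -0.019], [0.03, 0.015, -0.999]]
ft_force: [0.1, 0.3, -0.5]
grip_width: 0.0853
```

{"method": "carry_out", "body": {"rows": [{"tx":0,"ty":0,"tz":0,"yaw":0},{"tx":0,"ty":0,"tz":0,"yaw":0}]}}

```text
time_s: 8.6
position: [0.4627, -0.0685, 0.1592]
tool_rot: [[0.994, -0.11, 0.029], [-0.109, -0.994, -0.019], [0.031, 0.015, -0.999]]
ft_force: [-0.4, -0.5, -0.6]
grip_width: 0.0855
```

```bash
python3 h.py .452 -.0755 .05 -92
```

```text
t 8.6 pos [ 0.4627 -0.0685  0.1592] jaw -96.3 q [-23  18  96   0  64  74] F [-0.4 -0.5 -0.6] w 0.0855
3 [{"tx": -0.3, "ty": 0.3, "tz": 3.6, "yaw": -0.03}, {"tx": -0.3, "ty": 0.3, "tz": 3.6, "yaw": -0.03}, {"tx": -0.3, "ty": 0.3, "tz": 3.6, "yaw": -0.03}]
```

{"method": "carry_out", "body": {"rows": [{"tx":-0.9,"ty":0.5,"tz":0.5,"yaw":-0.07},{"tx":-0.3,"ty":0.4,"tz":2,"yaw":0},{"tx":0,"ty":0,"tz":3,"yaw":0},{"tx":0,"ty":0,"tz":2.5,"yaw":0},{"tx":0,"ty":0,"tz":0,"yaw":0},{"tx":0,"ty":0,"tz":0,"yaw":0}]}}

```text
time_s: 9.2
position: [0.4542, -0.0839, 0.0791]
tool_rot: [[0.999, -0.028, 0.035], [-0.027, -0.999, -0.022], [0.036, 0.021, -0.999]]
ft_force: [1.2, -0.1, 1.1]
grip_width: 0.0856
```

```bash
python3 h.py .452 -.0755 .055 -92
```

```text
t 9.2 pos [ 0.4542 -0.0839  0.0791] jaw -91.6 q [-25  24 103   0  50  67] F [ 1.2 -0.1  1.1] w 0.0856
1 [{"tx": -0.2, "ty": -0.8, "tz": 2.4, "yaw": 0.01}]
```

{"method": "carry_out", "body": {"rows": [{"tx":-0.3,"ty":-0.8,"tz":0.5,"yaw":0},{"tx":0,"ty":0,"tz":1.5,"yaw":0},{"tx":0,"ty":0,"tz":0.8,"yaw":0},{"tx":0,"ty":0,"tz":0,"yaw":0},{"tx":0,"ty":0,"tz":0,"yaw":0}]}}

```text
time_s: 9.7
position: [0.454, -0.0764, 0.0537]
tool_rot: [[0.999, -0.026, 0.042], [-0.025, -0.999, -0.026], [0.043, 0.024, -0.999]]
ft_force: [-0.1, 0.3, 0.3]
grip_width: 0.0852
```

```bash
python3 h.py .452 -.0755 .055 -92
python3 - <<'E'
from h import *
cv2.imwrite('pics/s3.png',cv2.resize(env.get_image('side')[180:400,180:460,::-1],None,fx=2,fy=2))
E
```

```text
t 9.7 pos [ 0.454  -0.0764  0.0537] jaw -91.5 q [-24  27 105   0  45  68] F [-0.1  0.3  0.3] w 0.0852
1 [{"tx": -0.2, "ty": -0.1, "tz": -0.1, "yaw": 0.01}]
```

View pics/s3.png

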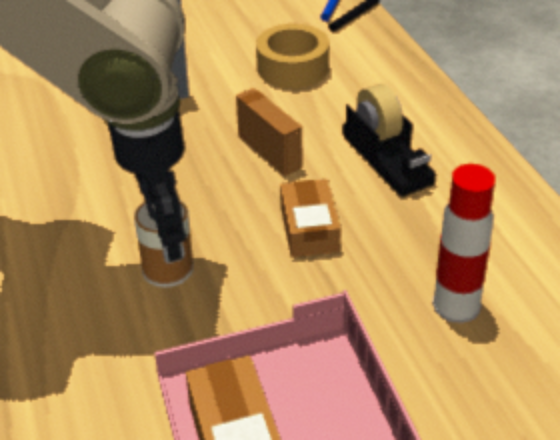

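The fingers straddle the canister; the large carton lies in the tray's front. Grip.

{"method": "carry_out", "body": {"rows": [{"tx":0,"ty":0,"tz":0,"yaw":0},{"tx":0,"ty":0,"tz":0,"yaw":0},{"tx":0,"ty":0,"tz":0,"yaw":0},{"tx":0,"ty":0,"tz":0,"yaw":0},{"tx":0,"ty":0,"tz":0,"yaw":0},{"tx":0,"ty":0,"tz":0,"yaw":0}], "jaw": 1, "squeeze": 30}}

```text
time_s: 10.35
position: [0.4543, -0.0764, 0.0551]
tool_rot: [[0.999, -0.026, 0.044], [-0.025, -0.999, -0.026], [0.045, 0.025, -0.999]]
ft_force: [0.7, 0.6, -1.6]
grip_width: 0.0582
```

{"method": "carry_out", "body": {"rows": [{"tx":0,"ty":0,"tz":-1,"yaw":0},{"tx":0,"ty":0,"tz":-3,"yaw":0},{"tx":0,"ty":0,"tz":-3.5,"yaw":0},{"tx":0,"ty":0,"tz":-3,"yaw":0},{"tx":0,"ty":0,"tz":-1.5,"yaw":0}]}}

```text
time_s: 10.85
position: [0.4475, -0.0727, 0.1796]
tool_rot: [[0.999, -0.026, 0.039], [-0.025, -0.999, -0.024], [0.039, 0.023, -0.999]]
ft_force: [-0.2, 0.4, -2.6]
grip_width: 0.0581
```

```bash
python3 h.py .557 -.341 .16 -93
```

```text
t 10.85 pos [ 0.4475 -0.0727  0.1796] jaw -91.5 q [-24  15  96   0  66  68] F [-0.2  0.4 -2.6] w 0.0581
7 [{"tx": 1.7, "ty": 3.8, "tz": 0.3, "yaw": 0.0}, {"tx": 1.7, "ty": 3.8, "tz": 0.3, "yaw": 0.0}, {"tx": 1.7, "ty": 3.8, "tz": 0.3, "yaw": 0.0}, {"tx": 1.7, "ty": 3.8, "tz": 0.3, "yaw": 0.0}, {"tx": 1.7, "ty": 3.8, "tz": 0.3, "yaw": 0.0}, {"tx": 1.7, "ty": 3.8, "tz": 0.3, "yaw": 0.0}, {"tx": 1.7, "ty": 3.8, "tz": 0.3, "yaw": 0.0}]
```

{"method": "carry_out", "body": {"rows": [{"tx":1,"ty":2.5,"tz":0,"yaw":0},{"tx":1.7,"ty":3.8,"tz":0,"yaw":0},{"tx":1.7,"ty":3.8,"tz":0,"yaw":0},{"tx":1.7,"ty":3.8,"tz":0,"yaw":0},{"tx":1.7,"ty":3.8,"tz":0,"yaw":0.01},{"tx":1.6,"ty":3.5,"tz":0.1,"yaw":0.01},{"tx":1.2,"ty":2.5,"tz":0.1,"yaw":0},{"tx":0.5,"ty":1,"tz":0.1,"yaw":0},{"tx":0,"ty":0,"tz":0,"yaw":0},{"tx":0,"ty":0,"tz":0,"yaw":0}]}}

```text
time_s: 11.85
position: [0.5527, -0.331, 0.197]
tool_rot: [[0.998, -0.045, 0.045], [-0.044, -0.999, -0.027], [0.046, 0.025, -0.999]]
ft_force: [0.7, 0.2, -1.1]
grip_width: 0.0587
```

```bash
python3 h.py .55 -.344 .07 -93
```

```text
t 11.85 pos [ 0.5527 -0.331   0.197 ] jaw -92.6 q [-42  32  65   1  80  51] F [ 0.7  0.2 -1.1] w 0.0587
3 [{"tx": -0.1, "ty": 0.4, "tz": 4.2, "yaw": 0.0}, {"tx": -0.1, "ty": 0.4, "tz": 4.2, "yaw": 0.0}, {"tx": -0.1, "ty": 0.4, "tz": 4.2, "yaw": 0.0}]
```

{"method": "carry_out", "body": {"rows": [{"tx":-0.4,"ty":0.5,"tz":1.5,"yaw":0},{"tx":-0.4,"ty":0.4,"tz":3,"yaw":0},{"tx":0,"ty":0,"tz":3.5,"yaw":0},{"tx":0,"ty":0,"tz":2.5,"yaw":0},{"tx":0,"ty":0,"tz":1,"yaw":0},{"tx":0,"ty":0,"tz":0,"yaw":0}]}}

```text
time_s: 12.45
position: [0.5491, -0.3375, 0.0835]
tool_rot: [[0.998, -0.04, 0.048], [-0.039, -0.999, -0.029], [0.049, 0.027, -0.998]]
ft_force: [-0.5, -1.1, -0.9]
grip_width: 0.0583
```

```bash
python3 h.py .55 -.344 .06 -93
```

```text
t 12.45 pos [ 0.5491 -0.3375  0.0835] jaw -92.3 q [-42  38  73   1  65  50] F [-0.5 -1.1 -0.9] w 0.0583
1 [{"tx": 0.1, "ty": 0.6, "tz": 2.3, "yaw": 0.01}]
```

{"method": "carry_out", "body": {"rows": [{"tx":0,"ty":0.5,"tz":0.8,"yaw":0},{"tx":0,"ty":0,"tz":0.7,"yaw":0},{"tx":0,"ty":0,"tz":0.4,"yaw":0},{"tx":0,"ty":0,"tz":0.2,"yaw":0},{"tx":0,"ty":0,"tz":0,"yaw":0}]}}

```text
time_s: 12.95
position: [0.5513, -0.344, 0.0655]
tool_rot: [[0.998, -0.039, 0.053], [-0.038, -0.999, -0.033], [0.054, 0.031, -0.998]]
ft_force: [0.6, 0.0, -1.0]
grip_width: 0.0584
```

{"method": "carry_out", "body": {"rows": [{"tx":0,"ty":0,"tz":0.1,"yaw":0},{"tx":0,"ty":0,"tz":0.1,"yaw":0},{"tx":0,"ty":0,"tz":0,"yaw":0}]}}

```text
time_s: 13.25
position: [0.5516, -0.3442, 0.0641]
tool_rot: [[0.998, -0.039, 0.054], [-0.038, -0.999, -0.034], [0.055, 0.032, -0.998]]
ft_force: [1.0, 0.1, -0.1]
grip_width: 0.0583
```

{"method": "carry_out", "body": {"rows": [{"tx":0,"ty":0,"tz":0.2,"yaw":0},{"tx":0,"ty":0,"tz":0.2,"yaw":0},{"tx":0,"ty":0,"tz":0,"yaw":0}]}}

```text
time_s: 13.55
position: [0.5519, -0.3444, 0.0599]
tool_rot: [[0.998, -0.039, 0.054], [-0.038, -0.999, -0.034], [0.055, 0.032, -0.998]]
ft_force: [0.8, 0.3, -1.7]
grip_width: 0.058
```

{"method": "carry_out", "body": {"rows": [{"tx":0,"ty":0,"tz":0.1,"yaw":0},{"tx":0,"ty":0,"tz":0.1,"yaw":0}]}}

```text
time_s: 13.75
position: [0.5527, -0.3446, 0.0592]
tool_rot: [[0.998, -0.04, 0.056], [-0.038, -0.999, -0.035], [0.057, 0.033, -0.998]]
ft_force: [-1.7, 2.5, 10.5]
grip_width: 0.0586
```

{"method": "carry_out", "body": {"rows": [{"tx":0,"ty":0,"tz":0,"yaw":0},{"tx":0,"ty":0,"tz":0,"yaw":0},{"tx":0,"ty":0,"tz":0,"yaw":0},{"tx":0,"ty":0,"tz":-1.5,"yaw":0},{"tx":0,"ty":0,"tz":-4,"yaw":0},{"tx":0,"ty":0,"tz":-4,"yaw":0},{"tx":0,"ty":0,"tz":-3,"yaw":0}], "jaw": -1}}

```text
time_s: 14.45
position: [0.5443, -0.3393, 0.1867]
tool_rot: [[0.998, -0.04, 0.05], [-0.038, -0.999, -0.03], [0.051, 0.028, -0.998]]
ft_force: [0.0, 0.9, 0.1]
grip_width: 0.0857
```

```bash
python3 h.py .628 -.0764 .16 -13
python3 - <<'E'
from h import *
cv2.imwrite('pics/w4.png',env.get_image('wrist')[:,:,::-1])
E
```

```text
t 14.45 pos [ 0.5443 -0.3393  0.1867] jaw -92.3 q [-43  32  66   1  78  49] F [0.  0.9 0.1] w 0.0857
10 [{"tx": 0.7, "ty": -2.7, "tz": 0.3, "yaw": -0.14}, {"tx": 1.1, "ty": -2.5, "tz": 0.3, "yaw": -0.14}, {"tx": 1.4, "ty": -2.4, "tz": 0.3, "yaw": -0.14}, {"tx": 1.7, "ty": -2.1, "tz": 0.3, "yaw": -0.14}, {"tx": 2.0, "ty": -1.9, "tz": 0.3, "yaw": -0.14}, {"tx": 2.3, "ty": -1.6, "tz": 0.3, "yaw": -0.14}, {"tx": 2.5, "ty": -1.3, "tz": 0.3, "yaw": -0.14}, {"tx": 2.6, "ty": -0.9, "tz": 0.3, "yaw": -0.14}, {"tx": 2.7, "ty": -0.5, "tz": 0.3, "yaw": -0.14}, {"tx": 2.8, "ty": -0.2, "tz": 0.3, "yaw": -0.14}]
```

View pics/w4.png

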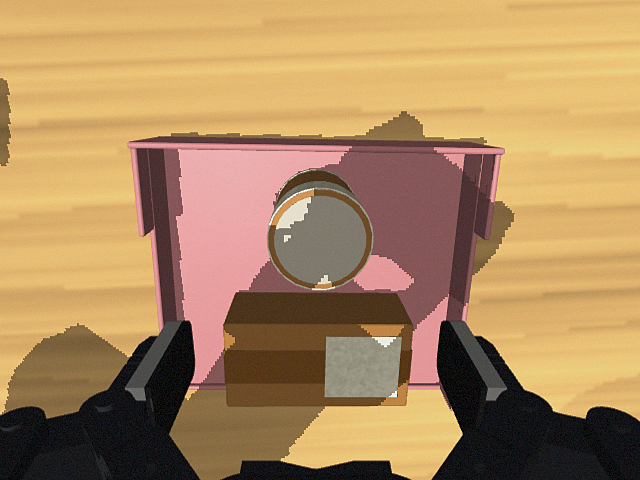

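The canister stands upright behind the carton's middle (lid centre (320,238)); the carton top is at (226,323),(412,323),(407,404),(226,405), parallel to the tray.

Run:
```python
from h import *
print(env.observe()['position'])
for u,z in [((226,323),.059),((412,323),.059),((407,404),.059),((226,405),.059),((320,238),.089),((130,144),.06),((504,150),.06)]: print(u,ray('wrist',u,z).round(4))
```

```text
[ 0.54547142 -0.34031913  0.19228868]
(226, 323) [ 0.4876 -0.2818  0.059 ]
(412, 323) [ 0.4803 -0.4102  0.059 ]
(407, 404) [ 0.4146 -0.4079  0.059 ]
(226, 405) [ 0.4223 -0.2755  0.059 ]
(320, 238) [ 0.5536 -0.3473  0.089 ]
(130, 144) [ 0.6099 -0.2358  0.06  ]
(504, 150) [ 0.5967 -0.4652  0.06  ]
```

{"method": "carry_out", "body": {"rows": [{"tx":0.7,"ty":-2.7,"tz":0,"yaw":-0.14},{"tx":1.1,"ty":-2.5,"tz":0,"yaw":-0.14},{"tx":1.4,"ty":-2.4,"tz":0,"yaw":-0.14},{"tx":1.7,"ty":-2.1,"tz":0,"yaw":-0.14},{"tx":2.0,"ty":-1.9,"tz":0,"yaw":-0.14},{"tx":2.3,"ty":-1.6,"tz":0.1,"yaw":-0.14},{"tx":2.5,"ty":-1.3,"tz":0.1,"yaw":-0.14},{"tx":2.6,"ty":-0.9,"tz":0.1,"yaw":-0.14},{"tx":2.7,"ty":-0.5,"tz":0.1,"yaw":-0.14},{"tx":2.8,"ty":-0.2,"tz":0.1,"yaw":-0.14},{"tx":0,"ty":0,"tz":0,"yaw":0},{"tx":0,"ty":0,"tz":0,"yaw":0}]}}

```text
time_s: 15.7
position: [0.6234, -0.0653, 0.1952]
tool_rot: [[0.155, 0.985, 0.072], [0.987, -0.152, -0.046], [-0.034, 0.078, -0.996]]
ft_force: [-0.2, -1.2, 0.2]
grip_width: 0.0855
```

```bash
python3 h.py .628 -.0764 .06 -12.6
```

```text
t 15.7 pos [ 0.6234 -0.0653  0.1952] jaw -8.8 q [-16  30  69  -1  76  -7] F [-0.2 -1.2  0.2] w 0.0855
4 [{"tx": -0.3, "ty": 0.2, "tz": 3.4, "yaw": 0.02}, {"tx": -0.3, "ty": 0.2, "tz": 3.4, "yaw": 0.02}, {"tx": -0.3, "ty": 0.2, "tz": 3.4, "yaw": 0.02}, {"tx": -0.2, "ty": 0.2, "tz": 3.4, "yaw": 0.02}]
```

{"method": "carry_out", "body": {"rows": [{"tx":0,"ty":0,"tz":-5,"yaw":0},{"tx":0,"ty":0,"tz":-5,"yaw":0},{"tx":0,"ty":0,"tz":-5,"yaw":0},{"tx":0,"ty":0,"tz":0,"yaw":0},{"tx":0,"ty":0,"tz":0,"yaw":0}]}}

```text
time_s: 16.2
position: [0.6106, -0.0627, 0.3493]
tool_rot: [[0.169, 0.983, 0.071], [0.985, -0.166, -0.047], [-0.035, 0.078, -0.996]]
ft_force: [1.2, -1.3, -0.8]
grip_width: 0.0853
```

{"method": "carry_out", "body": {"rows": [{"tx":0,"ty":-5,"tz":0,"yaw":0},{"tx":0,"ty":-5,"tz":0,"yaw":0},{"tx":0,"ty":-5,"tz":0,"yaw":0},{"tx":0,"ty":0,"tz":0,"yaw":0},{"tx":0,"ty":0,"tz":0,"yaw":0}]}}

```text
time_s: 16.7
position: [0.4575, -0.0397, 0.3305]
tool_rot: [[0.178, 0.982, 0.061], [0.983, -0.176, -0.045], [-0.033, 0.068, -0.997]]
ft_force: [-0.3, -0.4, 0.4]
grip_width: 0.0853
```

{"method": "carry_out", "body": {"rows": [{"tx":0,"ty":0,"tz":1,"yaw":0},{"tx":0,"ty":0,"tz":1,"yaw":0},{"tx":0,"ty":0,"tz":1,"yaw":0},{"tx":0,"ty":0,"tz":1,"yaw":0},{"tx":0,"ty":0,"tz":1,"yaw":0}]}}

```text
time_s: 17.2
position: [0.4635, -0.0436, 0.2754]
tool_rot: [[0.181, 0.982, 0.06], [0.983, -0.178, -0.045], [-0.033, 0.067, -0.997]]
ft_force: [-0.2, 0.1, 0.3]
grip_width: 0.0856
```

{"method": "carry_out", "body": {"rows": [{"tx":0,"ty":0,"tz":5,"yaw":0},{"tx":0,"ty":0,"tz":0,"yaw":0},{"tx":0,"ty":0,"tz":0,"yaw":0}]}}

```text
time_s: 17.5
position: [0.467, -0.0459, 0.2245]
tool_rot: [[0.18, 0.982, 0.058], [0.983, -0.178, -0.044], [-0.033, 0.065, -0.997]]
ft_force: [-0.1, 0.1, -0.1]
grip_width: 0.0855
```

{"method": "carry_out", "body": {"rows": [{"tx":0,"ty":0,"tz":0,"yaw":0.15},{"tx":0,"ty":0,"tz":0,"yaw":0.15},{"tx":0,"ty":0,"tz":0,"yaw":0.15},{"tx":0,"ty":0,"tz":0,"yaw":0.15},{"tx":0,"ty":0,"tz":0,"yaw":0}]}}

```text
time_s: 18.0
position: [0.4705, -0.0468, 0.2338]
tool_rot: [[0.708, 0.702, 0.071], [0.706, -0.707, -0.048], [0.016, 0.084, -0.996]]
ft_force: [-0.7, -0.0, -0.1]
grip_width: 0.0852
```

{"method": "carry_out", "body": {"rows": [{"tx":0,"ty":0,"tz":0,"yaw":-0.15},{"tx":0,"ty":0,"tz":0,"yaw":-0.15},{"tx":0,"ty":0,"tz":0,"yaw":-0.15},{"tx":0,"ty":0,"tz":0,"yaw":-0.15},{"tx":0,"ty":0,"tz":0,"yaw":0}]}}

```text
time_s: 18.5
position: [0.4729, -0.0473, 0.2413]
tool_rot: [[0.173, 0.982, 0.081], [0.984, -0.169, -0.052], [-0.037, 0.089, -0.995]]
ft_force: [0.4, 0.8, -0.6]
grip_width: 0.0855
```

{"method": "carry_out", "body": {"rows": [{"tx":0,"ty":2,"tz":0,"yaw":0},{"tx":0,"ty":2,"tz":0,"yaw":0},{"tx":0,"ty":2,"tz":0,"yaw":0},{"tx":0,"ty":2,"tz":0,"yaw":0},{"tx":0,"ty":2,"tz":0,"yaw":0},{"tx":0,"ty":0,"tz":0,"yaw":0}]}}

```text
time_s: 19.1
position: [0.5755, -0.065, 0.2567]
tool_rot: [[0.18, 0.98, 0.089], [0.983, -0.176, -0.055], [-0.038, 0.098, -0.995]]
ft_force: [-1.4, 0.8, -0.2]
grip_width: 0.0852
```

{"method": "carry_out", "body": {"rows": [{"tx":0,"ty":-5,"tz":0,"yaw":0},{"tx":0,"ty":-5,"tz":0,"yaw":0},{"tx":0,"ty":0,"tz":0,"yaw":0}]}}

```text
time_s: 19.4
position: [0.4728, -0.0461, 0.245]
tool_rot: [[0.183, 0.979, 0.086], [0.982, -0.178, -0.053], [-0.037, 0.094, -0.995]]
ft_force: [0.5, -0.3, 0.4]
grip_width: 0.0853
```

{"method": "carry_out", "body": {"rows": [{"tx":0,"ty":0,"tz":0,"yaw":0},{"tx":0,"ty":0,"tz":0,"yaw":0},{"tx":0,"ty":0,"tz":0,"yaw":0},{"tx":0,"ty":0,"tz":0,"yaw":0},{"tx":0,"ty":0,"tz":0,"yaw":0},{"tx":0,"ty":0,"tz":0,"yaw":0}]}}

```text
time_s: 20.0
position: [0.4746, -0.0467, 0.2473]
tool_rot: [[0.185, 0.979, 0.09], [0.982, -0.18, -0.055], [-0.038, 0.099, -0.994]]
ft_force: [-0.0, -0.7, -0.3]
grip_width: 0.0856
```

{"method": "carry_out", "body": {"rows": [{"tx":0,"ty":0,"tz":0.1,"yaw":0},{"tx":0,"ty":0,"tz":-0.1,"yaw":0},{"tx":0,"ty":0,"tz":0.1,"yaw":0},{"tx":0,"ty":0,"tz":-0.1,"yaw":0},{"tx":0,"ty":0,"tz":0.1,"yaw":0},{"tx":0,"ty":0,"tz":-0.1,"yaw":0}]}}

```text
time_s: 20.6
position: [0.4749, -0.0468, 0.2469]
tool_rot: [[0.185, 0.979, 0.09], [0.982, -0.18, -0.055], [-0.038, 0.098, -0.994]]
ft_force: [0.5, 0.0, 0.1]
grip_width: 0.0855
```

Run:
```python
from h import *
s=env.observe();np.set_printoptions(precision=4,suppress=True)
print(s['q'],s['qvel'],s['joint_efforts'],s['wrist_torque']);print(s['tool_rot'])
```

```text
[-19.2029  11.9779  88.2259  -1.3325  73.896   -8.3629] [-0.0064 -0.83   -1.4679  0.054   1.8818 -0.1656] [ -0.0021 -34.7553 -22.6645  -0.0632  -0.3814   0.0004] [ 0.0154 -0.002  -0.053 ]
[[ 0.1846  0.9787  0.0898]
 [ 0.9821 -0.1802 -0.0549]
 [-0.0376  0.0983 -0.9944]]
```

{"method": "carry_out", "body": {"rows": [{"tx":0,"ty":0,"tz":0,"yaw":0.15},{"tx":0,"ty":0,"tz":0,"yaw":0.15},{"tx":0,"ty":0,"tz":0,"yaw":0.15}]}}

```text
time_s: 20.9
position: [0.4749, -0.0468, 0.2472]
tool_rot: [[0.597, 0.797, 0.09], [0.802, -0.594, -0.055], [0.01, 0.105, -0.994]]
ft_force: [0.2, -0.2, -0.9]
grip_width: 0.0857
```

{"method": "carry_out", "body": {"rows": [{"tx":0,"ty":0,"tz":0,"yaw":-0.05},{"tx":0,"ty":0,"tz":0,"yaw":-0.05},{"tx":0,"ty":0,"tz":0,"yaw":-0.05},{"tx":0,"ty":0,"tz":0,"yaw":-0.05},{"tx":0,"ty":0,"tz":0,"yaw":-0.05},{"tx":0,"ty":0,"tz":0,"yaw":-0.05}]}}

```text
time_s: 21.5
position: [0.4748, -0.0468, 0.2477]
tool_rot: [[0.329, 0.94, 0.091], [0.944, -0.326, -0.055], [-0.022, 0.104, -0.994]]
ft_force: [0.5, -0.3, -0.6]
grip_width: 0.0854
```

{"method": "carry_out", "body": {"rows": [{"tx":0,"ty":-5,"tz":0,"yaw":0},{"tx":0,"ty":0,"tz":0,"yaw":0}]}}

```text
time_s: 21.7
position: [0.4252, -0.0296, 0.2404]
tool_rot: [[0.328, 0.941, 0.086], [0.944, -0.324, -0.053], [-0.022, 0.098, -0.995]]
ft_force: [-0.2, 0.5, -0.2]
grip_width: 0.0851
```

{"method": "carry_out", "body": {"rows": [{"tx":0,"ty":5,"tz":0,"yaw":0},{"tx":0,"ty":0,"tz":0,"yaw":0}]}}

```text
time_s: 21.9
position: [0.4721, -0.0457, 0.2457]
tool_rot: [[0.328, 0.941, 0.085], [0.944, -0.324, -0.053], [-0.023, 0.098, -0.995]]
ft_force: [0.2, -0.6, -0.2]
grip_width: 0.0851
```

{"method": "carry_out", "body": {"rows": [{"tx":0,"ty":-5,"tz":0,"yaw":0},{"tx":0,"ty":0,"tz":0,"yaw":0},{"tx":0,"ty":5,"tz":0,"yaw":0},{"tx":0,"ty":0,"tz":0,"yaw":0},{"tx":0,"ty":-5,"tz":0,"yaw":0},{"tx":0,"ty":0,"tz":0,"yaw":0},{"tx":0,"ty":5,"tz":0,"yaw":0},{"tx":0,"ty":0,"tz":0,"yaw":0},{"tx":0,"ty":-5,"tz":0,"yaw":0},{"tx":0,"ty":0,"tz":0,"yaw":0},{"tx":0,"ty":5,"tz":0,"yaw":0},{"tx":0,"ty":0,"tz":0,"yaw":0}]}}

```text
time_s: 23.1
position: [0.467, -0.0434, 0.2416]
tool_rot: [[0.327, 0.942, 0.072], [0.945, -0.325, -0.048], [-0.022, 0.084, -0.996]]
ft_force: [-0.3, 0.3, -0.1]
grip_width: 0.0852
```

{"method": "carry_out", "body": {"rows": [{"tx":0,"ty":0,"tz":-5,"yaw":0},{"tx":0,"ty":0,"tz":0,"yaw":0}]}}

```text
time_s: 23.3
position: [0.4631, -0.0407, 0.2919]
tool_rot: [[0.327, 0.942, 0.069], [0.945, -0.325, -0.047], [-0.022, 0.08, -0.997]]
ft_force: [0.3, 0.5, 0.2]
grip_width: 0.0854
```

{"method": "carry_out", "body": {"rows": [{"tx":0,"ty":0,"tz":5,"yaw":0},{"tx":0,"ty":0,"tz":0,"yaw":0}]}}

```text
time_s: 23.5
position: [0.4669, -0.043, 0.2429]
tool_rot: [[0.327, 0.942, 0.073], [0.945, -0.324, -0.049], [-0.022, 0.085, -0.996]]
ft_force: [-0.5, -0.2, -0.1]
grip_width: 0.0855
```

{"method": "carry_out", "body": {"rows": [{"tx":-4.5,"ty":0.2,"tz":0,"yaw":0},{"tx":-4.5,"ty":0.2,"tz":0,"yaw":0},{"tx":-4.5,"ty":0.2,"tz":0,"yaw":0},{"tx":-4.5,"ty":0.2,"tz":0,"yaw":0},{"tx":-4.5,"ty":0.2,"tz":0,"yaw":0},{"tx":-4.5,"ty":0.2,"tz":0,"yaw":0},{"tx":0,"ty":0,"tz":0,"yaw":0},{"tx":0,"ty":0,"tz":0,"yaw":0},{"tx":1.5,"ty":-4.7,"tz":0,"yaw":0},{"tx":0,"ty":0,"tz":0,"yaw":0},{"tx":-1.5,"ty":4.7,"tz":0,"yaw":0},{"tx":0,"ty":0,"tz":0,"yaw":0}]}}

```text
time_s: 24.7
position: [0.3894, -0.3068, 0.2668]
tool_rot: [[0.318, 0.945, 0.083], [0.948, -0.314, -0.055], [-0.026, 0.096, -0.995]]
ft_force: [0.0, -0.8, 0.3]
grip_width: 0.0851
```

{"method": "carry_out", "body": {"rows": [{"tx":1.5,"ty":-4.7,"tz":0,"yaw":0},{"tx":0,"ty":0,"tz":0,"yaw":0},{"tx":-1.5,"ty":4.7,"tz":0,"yaw":0},{"tx":0,"ty":0,"tz":0,"yaw":0},{"tx":1.5,"ty":-4.7,"tz":0,"yaw":0},{"tx":0,"ty":0,"tz":0,"yaw":0},{"tx":-1.5,"ty":4.7,"tz":0,"yaw":0},{"tx":0,"ty":0,"tz":0,"yaw":0},{"tx":1.5,"ty":-4.7,"tz":0,"yaw":0},{"tx":0,"ty":0,"tz":0,"yaw":0},{"tx":-1.5,"ty":4.7,"tz":0,"yaw":0},{"tx":0,"ty":0,"tz":0,"yaw":0}]}}

```text
time_s: 25.9
position: [0.392, -0.2928, 0.2713]
tool_rot: [[0.302, 0.95, 0.082], [0.953, -0.299, -0.05], [-0.023, 0.093, -0.995]]
ft_force: [-0.1, -1.0, 0.5]
grip_width: 0.0853
```

{"method": "carry_out", "body": {"rows": [{"tx":1.5,"ty":-4.7,"tz":0,"yaw":0},{"tx":-1.5,"ty":4.7,"tz":0,"yaw":0},{"tx":1.5,"ty":-4.7,"tz":0,"yaw":0},{"tx":-1.5,"ty":4.7,"tz":0,"yaw":0},{"tx":1.5,"ty":-4.7,"tz":0,"yaw":0},{"tx":-1.5,"ty":4.7,"tz":0,"yaw":0},{"tx":0,"ty":0,"tz":0,"yaw":0}]}}

```text
time_s: 26.6
position: [0.3871, -0.275, 0.2428]
tool_rot: [[0.296, 0.955, 0.01], [0.954, -0.296, 0.04], [0.041, -0.003, -0.999]]
ft_force: [0.8, -0.9, 0.1]
grip_width: 0.0856
```

Fast reversals removed the accumulated tilt (what remains is perpendicular to the jaws). Now smoothly to the small carton.

```bash
python3 h.py .62 -.0764 .17 -12.6
```

```text
t 26.6 pos [ 0.3871 -0.275   0.2428] jaw -17.2 q [-51  15  85   2  82 -34] F [ 0.8 -0.9  0.1] w 0.0856
7 [{"tx": 3.7, "ty": 2.3, "tz": 1.0, "yaw": -0.01}, {"tx": 3.7, "ty": 2.4, "tz": 1.0, "yaw": -0.01}, {"tx": 3.6, "ty": 2.4, "tz": 1.0, "yaw": -0.01}, {"tx": 3.6, "ty": 2.5, "tz": 1.0, "yaw": -0.01}, {"tx": 3.6, "ty": 2.5, "tz": 1.0, "yaw": -0.01}, {"tx": 3.6, "ty": 2.5, "tz": 1.0, "yaw": -0.01}, {"tx": 3.5, "ty": 2.6, "tz": 1.0, "yaw": -0.01}]
```

{"method": "carry_out", "body": {"rows": [{"tx":1,"ty":0.6,"tz":0.3,"yaw":-0.01},{"tx":2,"ty":1.3,"tz":0.6,"yaw":-0.01},{"tx":3,"ty":2,"tz":0.8,"yaw":-0.01},{"tx":3.5,"ty":2.4,"tz":0.8,"yaw":-0.01},{"tx":3.5,"ty":2.4,"tz":0.8,"yaw":-0.01},{"tx":3.4,"ty":2.4,"tz":0.8,"yaw":-0.01},{"tx":3,"ty":2,"tz":0.8,"yaw":-0.01},{"tx":2.4,"ty":1.7,"tz":0.6,"yaw":-0.01},{"tx":1.6,"ty":1.2,"tz":0.4,"yaw":0},{"tx":1,"ty":0.7,"tz":0.2,"yaw":0},{"tx":0.5,"ty":0.3,"tz":0,"yaw":0},{"tx":0,"ty":0,"tz":0,"yaw":0}]}}

```text
time_s: 27.8
position: [0.6328, -0.0568, 0.203]
tool_rot: [[0.204, 0.978, 0.037], [0.978, -0.205, 0.028], [0.035, 0.03, -0.999]]
ft_force: [-0.0, -1.2, -0.5]
grip_width: 0.0853
```

{"method": "carry_out", "body": {"rows": [{"tx":0,"ty":0,"tz":0,"yaw":0},{"tx":0,"ty":0,"tz":0,"yaw":0}]}}

```text
time_s: 28.0
position: [0.6323, -0.0577, 0.204]
tool_rot: [[0.205, 0.978, 0.038], [0.978, -0.206, 0.027], [0.034, 0.031, -0.999]]
ft_force: [0.1, 0.2, 0.1]
grip_width: 0.0855
```

```bash
python3 - <<'E'
from h import *
cv2.imwrite('pics/w5.png',env.get_image('wrist')[:,:,::-1])
s=env.observe();print(s['position'],s['tool_rot'])
E
python3 h.py .628 -.0764 .06 -12.6
```

```text
[ 0.63228722 -0.0578553   0.20409837] [[ 0.20478626  0.97807395  0.03786728]
 [ 0.97821075 -0.20585819  0.02694689]
 [ 0.03415134  0.03152383 -0.99891938]]
t 28.05 pos [ 0.6323 -0.0579  0.2041] jaw -11.9 q [-17  31  65   2  82  -5] F [ 0.5 -0.9  0.3] w 0.0852
4 [{"tx": -0.5, "ty": -0.0, "tz": 3.6, "yaw": 0.0}, {"tx": -0.5, "ty": -0.0, "tz": 3.6, "yaw": 0.0}, {"tx": -0.5, "ty": -0.0, "tz": 3.6, "yaw": 0.0}, {"tx": -0.5, "ty": -0.0, "tz": 3.6, "yaw": 0.0}]
```

View pics/w5.png

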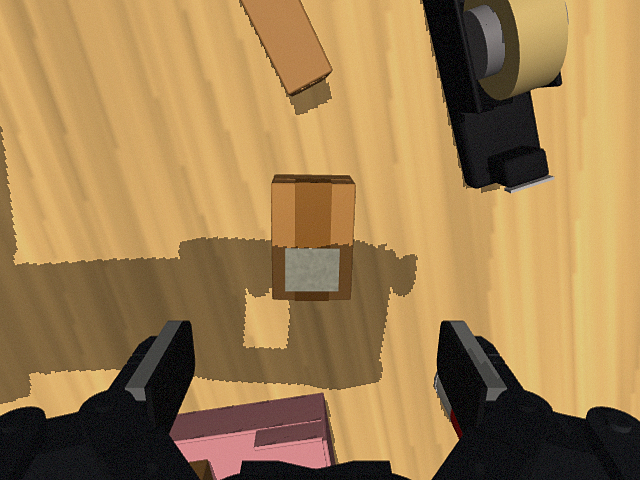

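The small carton's top is at (272,182),(355,183),(351,299),(273,299); the packet's end is at (290,95)-(331,70).

Run:
```python
from h import *
for u,z in [((272,182),.04),((355,183),.04),((351,299),.04),((273,299),.04),((290,95),.07),((331,70),.07)]: print(u,ray('wrist',u,z).round(4))
```

```text
(272, 182) [ 0.6142 -0.0265  0.04  ]
(355, 183) [ 0.6709 -0.0395  0.04  ]
(351, 299) [ 0.6519 -0.1267  0.04  ]
(273, 299) [ 0.594  -0.1136  0.04  ]
(290, 95) [0.6399 0.0265 0.07  ]
(331, 70) [0.6664 0.0352 0.07  ]
```

{"method": "carry_out", "body": {"rows": [{"tx":-0.6,"ty":0,"tz":1,"yaw":0},{"tx":-0.8,"ty":-0.1,"tz":2,"yaw":0.01},{"tx":-0.6,"ty":0,"tz":2.5,"yaw":0},{"tx":-0.3,"ty":0,"tz":2.5,"yaw":0},{"tx":0,"ty":0,"tz":2,"yaw":0},{"tx":0,"ty":0,"tz":1.3,"yaw":0},{"tx":0,"ty":0,"tz":0.7,"yaw":0},{"tx":0,"ty":0,"tz":0.3,"yaw":0},{"tx":0,"ty":0,"tz":0,"yaw":0}]}}

```text
time_s: 28.95
position: [0.628, -0.0842, 0.0728]
tool_rot: [[0.222, 0.974, 0.037], [0.975, -0.223, 0.026], [0.034, 0.03, -0.999]]
ft_force: [0.4, 0.5, 1.7]
grip_width: 0.0853
```

```bash
python3 h.py .632 -.077 .03 -12.6
```

```text
t 28.95 pos [ 0.628  -0.0842  0.0728] jaw -12.9 q [-19  38  75   2  65  -7] F [0.4 0.5 1.7] w 0.0853
1 [{"tx": 0.8, "ty": 0.2, "tz": 4.3, "yaw": -0.0}]
```

{"method": "carry_out", "body": {"rows": [{"tx":0.6,"ty":0.1,"tz":0.3,"yaw":0},{"tx":0,"ty":0,"tz":1.2,"yaw":0},{"tx":0,"ty":0,"tz":1.3,"yaw":0},{"tx":0,"ty":0,"tz":0.9,"yaw":0},{"tx":0,"ty":0,"tz":0.4,"yaw":0},{"tx":0,"ty":0,"tz":0,"yaw":0}]}}

```text
time_s: 29.55
position: [0.6327, -0.0769, 0.0297]
tool_rot: [[0.221, 0.974, 0.039], [0.975, -0.222, 0.025], [0.033, 0.033, -0.999]]
ft_force: [0.1, 0.7, 0.5]
grip_width: 0.085
```

{"method": "carry_out", "body": {"rows": [{"tx":0,"ty":0,"tz":0,"yaw":0},{"tx":0,"ty":0,"tz":0,"yaw":0},{"tx":0,"ty":0,"tz":0,"yaw":0},{"tx":0,"ty":0,"tz":0,"yaw":0},{"tx":0,"ty":0,"tz":0,"yaw":0},{"tx":0,"ty":0,"tz":0,"yaw":0}], "jaw": 1, "squeeze": 30}}

```text
time_s: 30.15
position: [0.6328, -0.0771, 0.0304]
tool_rot: [[0.221, 0.974, 0.04], [0.975, -0.223, 0.025], [0.033, 0.033, -0.999]]
ft_force: [1.0, -0.2, -1.9]
grip_width: 0.0597
```

{"method": "carry_out", "body": {"rows": [{"tx":0,"ty":0,"tz":-1,"yaw":0},{"tx":0,"ty":0,"tz":-2,"yaw":0},{"tx":0,"ty":0,"tz":-3,"yaw":0},{"tx":0,"ty":0,"tz":-3.5,"yaw":0},{"tx":0,"ty":0,"tz":-3,"yaw":0},{"tx":0,"ty":0,"tz":-2,"yaw":0},{"tx":0,"ty":0,"tz":-1,"yaw":0},{"tx":0,"ty":0,"tz":0,"yaw":0}]}}

```text
time_s: 30.95
position: [0.6257, -0.0811, 0.195]
tool_rot: [[0.222, 0.974, 0.04], [0.975, -0.223, 0.025], [0.033, 0.034, -0.999]]
ft_force: [0.1, -0.8, -3.2]
grip_width: 0.0591
```

```bash
python3 h.py .450 -.3415 .19 -3.3; python3 -c "
from h import *
print(ray('top',(421,185),.185),ray('top',(404,210),0))"
```

```text
t 30.95 pos [ 0.6257 -0.0811  0.195 ] jaw -12.9 q [-19  31  67   2  81  -6] F [ 0.1 -0.8 -3.2] w 0.0591
7 [{"tx": -4.2, "ty": -1.6, "tz": 0.1, "yaw": -0.02}, {"tx": -4.1, "ty": -1.7, "tz": 0.1, "yaw": -0.02}, {"tx": -4.1, "ty": -1.8, "tz": 0.1, "yaw": -0.02}, {"tx": -4.1, "ty": -1.9, "tz": 0.1, "yaw": -0.02}, {"tx": -4.0, "ty": -2.0, "tz": 0.1, "yaw": -0.02}, {"tx": -4.0, "ty": -2.1, "tz": 0.1, "yaw": -0.02}, {"tx": -3.9, "ty": -2.2, "tz": 0.1, "yaw": -0.02}]
[ 0.73533808 -0.24681489  0.185     ] [ 0.72199816 -0.24720006  0.        ]
```

{"method": "carry_out", "body": {"rows": [{"tx":-1.2,"ty":-0.5,"tz":0,"yaw":-0.02},{"tx":-2.3,"ty":-0.9,"tz":0,"yaw":-0.02},{"tx":-3.4,"ty":-1.4,"tz":0,"yaw":-0.02},{"tx":-3.8,"ty":-1.7,"tz":0,"yaw":-0.02},{"tx":-3.8,"ty":-1.7,"tz":0,"yaw":-0.02},{"tx":-3.7,"ty":-1.8,"tz":0,"yaw":-0.02},{"tx":-3.3,"ty":-1.7,"tz":0,"yaw":-0.02},{"tx":-2.6,"ty":-1.4,"tz":0,"yaw":-0.02},{"tx":-1.8,"ty":-1,"tz":0,"yaw":-0.01},{"tx":-1,"ty":-0.6,"tz":0,"yaw":0},{"tx":-0.5,"ty":-0.3,"tz":0,"yaw":0},{"tx":0,"ty":0,"tz":0,"yaw":0}]}}

```text
time_s: 32.15
position: [0.4511, -0.3409, 0.1681]
tool_rot: [[0.045, 0.999, 0.024], [0.998, -0.046, 0.039], [0.04, 0.022, -0.999]]
ft_force: [1.1, 0.5, -0.5]
grip_width: 0.0595
```

{"method": "carry_out", "body": {"rows": [{"tx":0,"ty":0,"tz":0,"yaw":0},{"tx":0,"ty":0,"tz":0,"yaw":0}]}}

```text
time_s: 32.35
position: [0.452, -0.3393, 0.1679]
tool_rot: [[0.043, 0.999, 0.023], [0.998, -0.044, 0.04], [0.041, 0.022, -0.999]]
ft_force: [0.6, -0.6, -2.0]
grip_width: 0.0591
```

```bash
python3 h.py .450 -.3415 .13 -3.3
```

```text
t 32.35 pos [ 0.452  -0.3393  0.1679] jaw -2.5 q [-50  27  79   3  75 -48] F [ 0.6 -0.6 -2. ] w 0.0591
1 [{"tx": -0.2, "ty": -0.2, "tz": 3.8, "yaw": 0.01}]
```

{"method": "carry_out", "body": {"rows": [{"tx":-0.3,"ty":-0.2,"tz":0.6,"yaw":0.01},{"tx":-0.3,"ty":-0.2,"tz":1.2,"yaw":0},{"tx":0,"ty":0,"tz":1.6,"yaw":0},{"tx":0,"ty":0,"tz":1.2,"yaw":0},{"tx":0,"ty":0,"tz":0.7,"yaw":0},{"tx":0,"ty":0,"tz":0.3,"yaw":0},{"tx":0,"ty":0,"tz":0,"yaw":0},{"tx":0,"ty":0,"tz":0,"yaw":0}]}}

```text
time_s: 33.15
position: [0.4493, -0.3414, 0.1063]
tool_rot: [[0.051, 0.998, 0.023], [0.998, -0.052, 0.041], [0.042, 0.02, -0.999]]
ft_force: [0.5, -0.1, -1.1]
grip_width: 0.0593
```

```bash
python3 h.py .450 -.3415 .089 -3.3
python3 - <<'E'
from h import *
cv2.imwrite('pics/w6.png',env.get_image('wrist')[:,:,::-1])
E
```

```text
t 33.15 pos [ 0.4493 -0.3414  0.1063] jaw -3.0 q [-50  31  83   3  67 -48] F [ 0.5 -0.1 -1.1] w 0.0593
1 [{"tx": -0.0, "ty": 0.1, "tz": 1.7, "yaw": 0.01}]
```

View pics/w6.png

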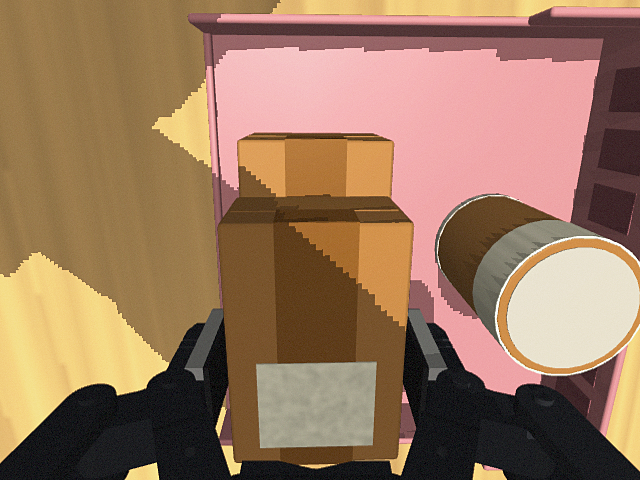

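The small carton hangs over the large one; far top edges: large (238,139)–(393,142), small (222,222)–(412,222).

Run:
```python
from h import *
s=env.observe();print(s['position'])
z=s['position'][2]-.0304+.04
L=[ray('wrist',u,.059) for u in((238,139),(393,142))];S=[ray('wrist',u,z) for u in((220,222),(413,222))]
for E,w in((L,.065),(S,.045)):
    m=(E[0]+E[1])/2;d=E[1]-E[0];a=np.degrees(np.arctan2(d[1],d[0]));n=np.array([np.sin(np.radians(a)),-np.cos(np.radians(a))])
    print(m.round(4),np.linalg.norm(d).round(4),a.round(1),'centre',(m[:2]+n*w).round(4))
```

```text
[ 0.44937023 -0.34142735  0.10640353]
[ 0.4546 -0.2768  0.059 ] 0.0644 -4.1 centre [ 0.4499 -0.3416]
[ 0.4526 -0.2967  0.116 ] 0.0582 -3.3 centre [ 0.45   -0.3416]
```

{"method": "carry_out", "body": {"rows": [{"tx":-0.1,"ty":0,"tz":0.5,"yaw":0.01},{"tx":0,"ty":0,"tz":0.5,"yaw":0},{"tx":0,"ty":0,"tz":0.3,"yaw":0},{"tx":0,"ty":0,"tz":0.1,"yaw":0},{"tx":0,"ty":0,"tz":0,"yaw":0}]}}

```text
time_s: 33.7
position: [0.4499, -0.3423, 0.092]
tool_rot: [[0.062, 0.998, 0.024], [0.997, -0.063, 0.039], [0.041, 0.022, -0.999]]
ft_force: [0.9, 0.1, -1.5]
grip_width: 0.0593
```

{"method": "carry_out", "body": {"rows": [{"tx":0,"ty":0,"tz":0.1,"yaw":0},{"tx":0,"ty":0,"tz":0.1,"yaw":0}]}}

```text
time_s: 33.9
position: [0.4501, -0.3423, 0.0901]
tool_rot: [[0.062, 0.998, 0.024], [0.997, -0.063, 0.039], [0.04, 0.022, -0.999]]
ft_force: [0.2, 0.3, -1.5]
grip_width: 0.0592
```

{"method": "carry_out", "body": {"rows": [{"tx":0,"ty":0,"tz":0.1,"yaw":0},{"tx":0,"ty":0,"tz":0,"yaw":0}]}}

```text
time_s: 34.1
position: [0.4502, -0.3423, 0.0895]
tool_rot: [[0.062, 0.998, 0.025], [0.997, -0.063, 0.038], [0.04, 0.022, -0.999]]
ft_force: [-0.3, -0.4, -1.5]
grip_width: 0.0596
```

{"method": "carry_out", "body": {"rows": [{"tx":0,"ty":0,"tz":0.1,"yaw":0},{"tx":0,"ty":0,"tz":0.1,"yaw":0}]}}

```text
time_s: 34.3
position: [0.4506, -0.3422, 0.0893]
tool_rot: [[0.062, 0.998, 0.026], [0.997, -0.063, 0.037], [0.039, 0.024, -0.999]]
ft_force: [-4.5, 3.4, 11.1]
grip_width: 0.0596
```

Contact. Release and rise.

{"method": "carry_out", "body": {"rows": [{"tx":0,"ty":0,"tz":0,"yaw":0},{"tx":0,"ty":0,"tz":0,"yaw":0},{"tx":0,"ty":0,"tz":0,"yaw":0},{"tx":0,"ty":0,"tz":0,"yaw":0},{"tx":0,"ty":0,"tz":-1.5,"yaw":0},{"tx":0,"ty":0,"tz":-2.5,"yaw":0},{"tx":0,"ty":0,"tz":-3,"yaw":0},{"tx":0,"ty":0,"tz":-2,"yaw":0},{"tx":0,"ty":0,"tz":-1,"yaw":0},{"tx":0,"ty":0,"tz":0,"yaw":0}], "jaw": -1}}

```text
time_s: 35.3
position: [0.4477, -0.3461, 0.1913]
tool_rot: [[0.062, 0.998, 0.025], [0.997, -0.063, 0.039], [0.04, 0.022, -0.999]]
ft_force: [0.3, 0.3, 0.3]
grip_width: 0.0852
```

```bash
python3 h.py .638 .083 .19 15.5
python3 - <<'E'
from h import *
cv2.imwrite('pics/w7.png',env.get_image('wrist')[:,:,::-1])
E
```

```text
t 35.3 pos [ 0.4477 -0.3461  0.1913] jaw -3.6 q [-51  26  77   3  78 -48] F [0.3 0.3 0.3] w 0.0852
11 [{"tx": 4.0, "ty": 1.5, "tz": 0.0, "yaw": -0.03}, {"tx": 4.0, "ty": 1.6, "tz": 0.0, "yaw": -0.03}, {"tx": 3.9, "ty": 1.7, "tz": 0.0, "yaw": -0.03}, {"tx": 3.9, "ty": 1.8, "tz": 0.0, "yaw": -0.03}, {"tx": 3.8, "ty": 2.0, "tz": 0.0, "yaw": -0.03}, {"tx": 3.7, "ty": 2.1, "tz": 0.0, "yaw": -0.03}, {"tx": 3.7, "ty": 2.2, "tz": 0.0, "yaw": -0.03}, {"tx": 3.6, "ty": 2.3, "tz": 0.0, "yaw": -0.03}, {"tx": 3.5, "ty": 2.4, "tz": 0.0, "yaw": -0.03}, {"tx": 3.5, "ty": 2.5, "tz": 0.0, "yaw": -0.03}, {"tx": 3.4, "ty": 2.6, "tz": 0.0, "yaw": -0.03}]
```

View pics/w7.png

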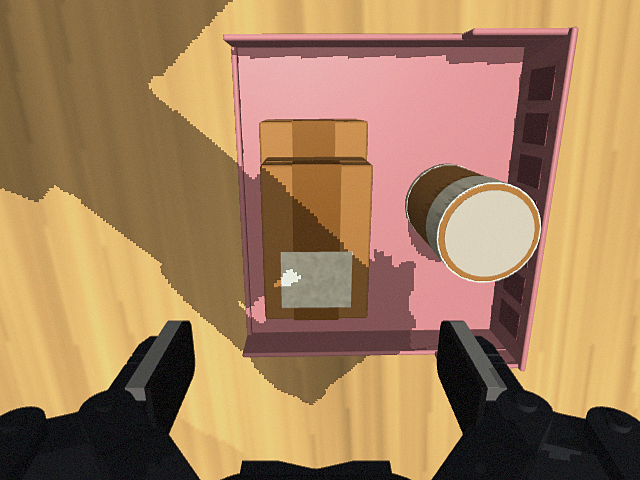

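The stack is centred and the canister upright. Now to the packet.

{"method": "carry_out", "body": {"rows": [{"tx":1.3,"ty":0.5,"tz":0,"yaw":-0.02},{"tx":2.6,"ty":1,"tz":0,"yaw":-0.03},{"tx":3.8,"ty":1.6,"tz":0,"yaw":-0.03},{"tx":4.2,"ty":1.9,"tz":0,"yaw":-0.03},{"tx":4.2,"ty":2.1,"tz":0,"yaw":-0.04},{"tx":4.2,"ty":2.2,"tz":0,"yaw":-0.04},{"tx":4.2,"ty":2.4,"tz":0,"yaw":-0.04},{"tx":4.1,"ty":2.5,"tz":0,"yaw":-0.03},{"tx":3.8,"ty":2.5,"tz":0,"yaw":-0.03},{"tx":3,"ty":2.1,"tz":0,"yaw":-0.03},{"tx":2.2,"ty":1.6,"tz":0,"yaw":-0.02},{"tx":1.2,"ty":0.9,"tz":0,"yaw":-0.01}]}}

```text
time_s: 36.55
position: [0.6149, 0.0904, 0.1976]
tool_rot: [[-0.306, 0.952, 0.001], [0.951, 0.305, 0.053], [0.05, 0.017, -0.999]]
ft_force: [0.8, -0.2, -0.9]
grip_width: 0.0855
```

{"method": "carry_out", "body": {"rows": [{"tx":0.5,"ty":0.4,"tz":0,"yaw":0},{"tx":0,"ty":0,"tz":0,"yaw":0},{"tx":0,"ty":0,"tz":0,"yaw":0},{"tx":0,"ty":0,"tz":0,"yaw":0}]}}

```text
time_s: 36.95
position: [0.6161, 0.0968, 0.1957]
tool_rot: [[-0.306, 0.952, -0.003], [0.951, 0.306, 0.053], [0.051, 0.013, -0.999]]
ft_force: [-0.3, 0.2, 0.5]
grip_width: 0.0854
```

```bash
python3 - <<'E'
from h import *
cv2.imwrite('pics/w8.png',env.get_image('wrist')[:,:,::-1])
E
python3 h.py .638 .083 .12 15.5
```

```text
t 37.0 pos [0.6161 0.0966 0.1957] jaw 17.8 q [ -3  31  66   3  83 -21] F [ 0.4  0.2 -0.5] w 0.0858
2 [{"tx": -1.0, "ty": 0.8, "tz": 3.8, "yaw": 0.02}, {"tx": -1.0, "ty": 0.9, "tz": 3.8, "yaw": 0.02}]
```

View pics/w8.png

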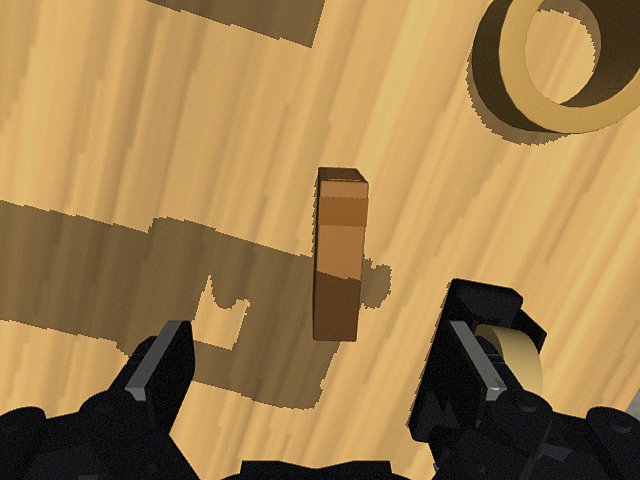

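The packet's top is at (320,180),(368,182),(356,341),(314,340); the dispenser's base edge runs (455,285)–(412,440).

```bash
python3 - <<'E'
from h import *
P=[ray('wrist',u,.07) for u in [(320,180),(368,182),(356,341),(314,340)]]
for p in P: print(p.round(4))
c=np.mean(P,0);d=(P[0]+P[1]-P[2]-P[3])[:2];print('c',c,np.degrees(np.arctan2(d[1],d[0])),np.linalg.norm(d)/2)
for u,z in (((455,285),.03),((412,440),.03)):print(ray('wrist',u,z))
E
python3 h.py .638 .083 .12 15.5
```

```text
[0.6097 0.1328 0.07  ]
[0.6381 0.1406 0.07  ]
[0.6673 0.0354 0.07  ]
[0.6397 0.0276 0.07  ]
c [0.63870291 0.08411584 0.07      ] 105.6761474275866 0.10929554046755438
[0.73500016 0.08240471 0.03      ]
[ 0.75571086 -0.05985881  0.03      ]
t 37.0 pos [0.6161 0.0966 0.1957] jaw 17.8 q [ -3  31  66   3  83 -21] F [ 0.4  0.2 -0.5] w 0.0858
2 [{"tx": -1.0, "ty": 0.8, "tz": 3.8, "yaw": 0.02}, {"tx": -1.0, "ty": 0.9, "tz": 3.8, "yaw": 0.02}]
```

{"method": "carry_out", "body": {"rows": [{"tx":-0.8,"ty":0.5,"tz":0.8,"yaw":0.02},{"tx":-0.9,"ty":0.6,"tz":1.8,"yaw":0.02},{"tx":-0.6,"ty":0.4,"tz":2.2,"yaw":0},{"tx":-0.2,"ty":0.1,"tz":2,"yaw":0},{"tx":0,"ty":0,"tz":1.2,"yaw":0},{"tx":0,"ty":0,"tz":0.6,"yaw":0},{"tx":0,"ty":0,"tz":0.2,"yaw":0},{"tx":0,"ty":0,"tz":0,"yaw":0}]}}

```text
time_s: 37.8
position: [0.6415, 0.0748, 0.1026]
tool_rot: [[-0.255, 0.967, -0.0], [0.966, 0.255, 0.052], [0.05, 0.013, -0.999]]
ft_force: [-0.1, 0.7, -0.2]
grip_width: 0.0855
```

```bash
python3 h.py .6387 .0841 .058 15.7
```

```text
t 37.8 pos [0.6415 0.0748 0.1026] jaw 14.7 q [ -5  38  70   3  73 -21] F [-0.1  0.7 -0.2] w 0.0855
2 [{"tx": 0.5, "ty": -0.0, "tz": 2.2, "yaw": -0.01}, {"tx": 0.5, "ty": -0.0, "tz": 2.2, "yaw": -0.01}]
```

{"method": "carry_out", "body": {"rows": [{"tx":0.7,"ty":-0.1,"tz":0.3,"yaw":-0.02},{"tx":0,"ty":0,"tz":1.2,"yaw":0},{"tx":0,"ty":0,"tz":1.4,"yaw":0},{"tx":0,"ty":0,"tz":0.9,"yaw":0},{"tx":0,"ty":0,"tz":0.4,"yaw":0},{"tx":0,"ty":0,"tz":0,"yaw":0}]}}

```text
time_s: 38.4
position: [0.6391, 0.0852, 0.0603]
tool_rot: [[-0.278, 0.961, 0.004], [0.959, 0.277, 0.051], [0.048, 0.019, -0.999]]
ft_force: [-0.0, -0.0, 0.2]
grip_width: 0.0857
```

```bash
python3 h.py .6387 .0841 .058 15.7
```

```text
t 38.4 pos [0.6391 0.0852 0.0603] jaw 16.1 q [ -4  40  73   3  67 -21] F [-0.  -0.   0.2] w 0.0857
1 [{"tx": -0.1, "ty": -0.1, "tz": 0.2, "yaw": 0.01}]
```

{"method": "carry_out", "body": {"rows": [{"tx":0,"ty":0,"tz":0,"yaw":0},{"tx":0,"ty":0,"tz":0,"yaw":0},{"tx":0,"ty":0,"tz":0,"yaw":0},{"tx":0,"ty":0,"tz":0,"yaw":0},{"tx":0,"ty":0,"tz":0,"yaw":0},{"tx":0,"ty":0,"tz":0,"yaw":0},{"tx":0,"ty":0,"tz":0,"yaw":0},{"tx":0,"ty":0,"tz":0,"yaw":0},{"tx":0,"ty":0,"tz":0,"yaw":0}], "jaw": 1, "squeeze": 40}}

```text
time_s: 39.3
position: [0.6396, 0.085, 0.0617]
tool_rot: [[-0.278, 0.961, 0.007], [0.96, 0.277, 0.051], [0.047, 0.02, -0.999]]
ft_force: [-0.7, -0.2, -0.6]
grip_width: 0.0296
```

{"method": "carry_out", "body": {"rows": [{"tx":0,"ty":0,"tz":-1,"yaw":0},{"tx":0,"ty":0,"tz":-2,"yaw":0},{"tx":0,"ty":0,"tz":-3,"yaw":0},{"tx":0,"ty":0,"tz":-3.5,"yaw":0},{"tx":0,"ty":0,"tz":-3.5,"yaw":0},{"tx":0,"ty":0,"tz":-3.5,"yaw":0},{"tx":0,"ty":0,"tz":-2.5,"yaw":0},{"tx":0,"ty":0,"tz":-1.5,"yaw":0},{"tx":0,"ty":0,"tz":-0.7,"yaw":0},{"tx":0,"ty":0,"tz":0,"yaw":0},{"tx":0,"ty":0,"tz":0,"yaw":0}]}}

```text
time_s: 40.4
position: [0.6366, 0.0735, 0.2864]
tool_rot: [[-0.277, 0.961, 0.006], [0.96, 0.277, 0.051], [0.047, 0.02, -0.999]]
ft_force: [0.5, 0.1, -2.0]
grip_width: 0.0296
```

```bash
python3 h.py .5012 .343 .275 2.7
```

```text
t 40.4 pos [0.6366 0.0735 0.2864] jaw 16.1 q [ -5  30  54   3  96 -21] F [ 0.5  0.1 -2. ] w 0.0296
7 [{"tx": 4.2, "ty": -0.8, "tz": 0.2, "yaw": 0.03}, {"tx": 4.2, "ty": -0.9, "tz": 0.2, "yaw": 0.03}, {"tx": 4.2, "ty": -1.1, "tz": 0.2, "yaw": 0.03}, {"tx": 4.1, "ty": -1.2, "tz": 0.2, "yaw": 0.03}, {"tx": 4.1, "ty": -1.3, "tz": 0.2, "yaw": 0.03}, {"tx": 4.0, "ty": -1.5, "tz": 0.2, "yaw": 0.03}, {"tx": 4.0, "ty": -1.6, "tz": 0.2, "yaw": 0.03}]
```

{"method": "carry_out", "body": {"rows": [{"tx":1.2,"ty":-0.2,"tz":0,"yaw":0.01},{"tx":2.3,"ty":-0.5,"tz":0,"yaw":0.02},{"tx":3.4,"ty":-0.8,"tz":0.1,"yaw":0.02},{"tx":3.8,"ty":-1,"tz":0.2,"yaw":0.03},{"tx":3.8,"ty":-1.1,"tz":0.2,"yaw":0.03},{"tx":3.7,"ty":-1.2,"tz":0.2,"yaw":0.03},{"tx":3.3,"ty":-1.1,"tz":0.2,"yaw":0.03},{"tx":2.7,"ty":-1,"tz":0.1,"yaw":0.02},{"tx":1.8,"ty":-0.7,"tz":0.1,"yaw":0.02},{"tx":1,"ty":-0.4,"tz":0,"yaw":0},{"tx":0.5,"ty":-0.2,"tz":0,"yaw":0},{"tx":0,"ty":0,"tz":0,"yaw":0}]}}

```text
time_s: 41.6
position: [0.4932, 0.3448, 0.2771]
tool_rot: [[-0.059, 0.998, -0.016], [0.997, 0.06, 0.048], [0.049, -0.014, -0.999]]
ft_force: [-0.5, 0.0, -1.1]
grip_width: 0.0295
```

{"method": "carry_out", "body": {"rows": [{"tx":0,"ty":0,"tz":0,"yaw":0},{"tx":0,"ty":0,"tz":0,"yaw":0}]}}

```text
time_s: 41.8
position: [0.4939, 0.3436, 0.2767]
tool_rot: [[-0.058, 0.998, -0.017], [0.997, 0.059, 0.048], [0.049, -0.014, -0.999]]
ft_force: [1.1, 0.4, -2.4]
grip_width: 0.0293
```

```bash
python3 - <<'E'
from h import *
cv2.imwrite('pics/w9.png',env.get_image('wrist')[:,:,::-1])
E
python3 h.py .5012 .343 .25 2.7
```

```text
t 41.85 pos [0.4939 0.3436 0.2767] jaw 3.4 q [22 26 62  3 92 19] F [ 0.5  0.2 -1.1] w 0.0293
1 [{"tx": -0.1, "ty": 0.7, "tz": 2.7, "yaw": 0.01}]
```

View pics/w9.png

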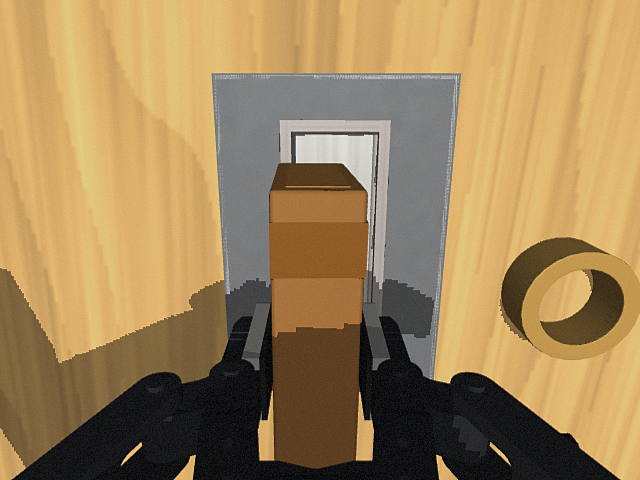

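The slot's far trim edge is at (280,121)–(391,121), opening (293,133)–(378,133); packet far edges: top (271,190)–(367,190), bottom (278,164)–(345,164).

Run:
```python
from h import *
for n,u,v,z in (('trim',(280,121),(391,121),.172),('open',(293,133),(378,133),.170),('box',(212,73),(461,73),.17),('ptop',(271,190),(367,190),.285),('pbot',(278,164),(345,164),.215)):
    a,b=ray('wrist',u,z),ray('wrist',v,z);m=(a+b)/2;d=b-a;print(n,a.round(4),b.round(4),m.round(4),np.linalg.norm(d).round(4),np.degrees(np.arctan2(d[1],d[0])).round(1))
```

```text
trim [0.4699 0.4138 0.172 ] [0.5297 0.4174 0.172 ] [0.4998 0.4156 0.172 ] 0.0599 3.4
open [0.477  0.4078 0.17  ] [0.5236 0.4106 0.17  ] [0.5003 0.4092 0.17  ] 0.0466 3.4
box [0.4328 0.4362 0.17  ] [0.5641 0.4438 0.17  ] [0.4984 0.44   0.17  ] 0.1315 3.3
ptop [0.4781 0.3969 0.285 ] [0.5068 0.3987 0.285 ] [0.4925 0.3978 0.285 ] 0.0287 3.5
pbot [0.4735 0.396  0.215 ] [0.504  0.3979 0.215 ] [0.4888 0.3969 0.215 ] 0.0305 3.5
```

{"method": "carry_out", "body": {"rows": [{"tx":-0.2,"ty":0.5,"tz":0.3,"yaw":0},{"tx":-0.2,"ty":0.5,"tz":0.8,"yaw":0},{"tx":-0.1,"ty":0.2,"tz":1,"yaw":0},{"tx":0,"ty":0,"tz":0.8,"yaw":0},{"tx":0,"ty":0,"tz":0.4,"yaw":0},{"tx":0,"ty":0,"tz":0,"yaw":0},{"tx":0,"ty":0,"tz":0,"yaw":0}]}}

```text
time_s: 42.55
position: [0.5075, 0.3389, 0.239]
tool_rot: [[-0.055, 0.998, -0.019], [0.997, 0.056, 0.047], [0.048, -0.016, -0.999]]
ft_force: [-0.9, 0.2, -1.8]
grip_width: 0.0288
```

```bash
python3 h.py .504 .343 .186 3.1
```

```text
t 42.55 pos [0.5075 0.3389 0.239 ] jaw 3.2 q [21 28 65  3 87 18] F [-0.9  0.2 -1.8] w 0.0288
2 [{"tx": 0.2, "ty": -0.2, "tz": 2.6, "yaw": 0.0}, {"tx": 0.2, "ty": -0.2, "tz": 2.6, "yaw": 0.0}]
```

{"method": "carry_out", "body": {"rows": [{"tx":0.1,"ty":-0.1,"tz":0.5,"yaw":0},{"tx":0,"ty":0,"tz":0.9,"yaw":0},{"tx":0,"ty":0,"tz":1,"yaw":0},{"tx":0,"ty":0,"tz":1,"yaw":0},{"tx":0,"ty":0,"tz":0.6,"yaw":0},{"tx":0,"ty":0,"tz":0.3,"yaw":0},{"tx":0,"ty":0,"tz":0,"yaw":0},{"tx":0,"ty":0,"tz":0,"yaw":0}]}}

```text
time_s: 43.35
position: [0.5049, 0.3425, 0.1925]
tool_rot: [[-0.056, 0.998, -0.019], [0.997, 0.057, 0.047], [0.048, -0.016, -0.999]]
ft_force: [-1.1, -1.0, -0.8]
grip_width: 0.0293
```

```bash
python3 h.py .504 .343 .186 3.1
```

```text
t 43.35 pos [0.5049 0.3425 0.1925] jaw 3.3 q [22 30 69  3 81 18] F [-1.1 -1.  -0.8] w 0.0293
1 [{"tx": 0.1, "ty": -0.1, "tz": 0.7, "yaw": 0.0}]
```

Inside the slot without jamming. A little lower, then release.

{"method": "carry_out", "body": {"rows": [{"tx":0,"ty":0,"tz":0.3,"yaw":0},{"tx":0,"ty":0,"tz":0.2,"yaw":0},{"tx":0,"ty":0,"tz":0,"yaw":0}]}}

```text
time_s: 43.65
position: [0.5051, 0.3428, 0.1878]
tool_rot: [[-0.056, 0.998, -0.018], [0.997, 0.057, 0.048], [0.048, -0.015, -0.999]]
ft_force: [-0.2, 0.9, -1.9]
grip_width: 0.0293
```

{"method": "carry_out", "body": {"rows": [{"tx":0,"ty":0,"tz":0,"yaw":0},{"tx":0,"ty":0,"tz":0,"yaw":0},{"tx":0,"ty":0,"tz":0,"yaw":0},{"tx":0,"ty":0,"tz":0,"yaw":0},{"tx":0,"ty":0,"tz":0,"yaw":0},{"tx":0,"ty":0,"tz":0,"yaw":0}], "jaw": -1}}

```text
time_s: 44.25
position: [0.506, 0.343, 0.1891]
tool_rot: [[-0.056, 0.998, -0.014], [0.997, 0.057, 0.049], [0.049, -0.012, -0.999]]
ft_force: [0.1, 0.7, 0.2]
grip_width: 0.0855
```

{"method": "carry_out", "body": {"rows": [{"tx":0,"ty":0,"tz":-1,"yaw":0},{"tx":0,"ty":0,"tz":-2.5,"yaw":0},{"tx":0,"ty":0,"tz":-3,"yaw":0},{"tx":0,"ty":0,"tz":-2,"yaw":0},{"tx":0,"ty":0,"tz":-1,"yaw":0},{"tx":0,"ty":0,"tz":0,"yaw":0},{"tx":0,"ty":0,"tz":0,"yaw":0}]}}

```text
time_s: 44.95
position: [0.5071, 0.3379, 0.2897]
tool_rot: [[-0.056, 0.998, -0.014], [0.997, 0.056, 0.049], [0.049, -0.012, -0.999]]
ft_force: [0.3, -0.2, -1.0]
grip_width: 0.0858
```

Run:
```python
from h import *
w=env.get_image('wrist');s=env.get_image('side')
a=cv2.resize(w,(480,360));b=cv2.resize(s[130:430,190:440],(300,360))
cv2.imwrite('pics/w10.png',cv2.hconcat([a,b])[:,:,::-1])
```

```text
(no output)
```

View pics/w10.png

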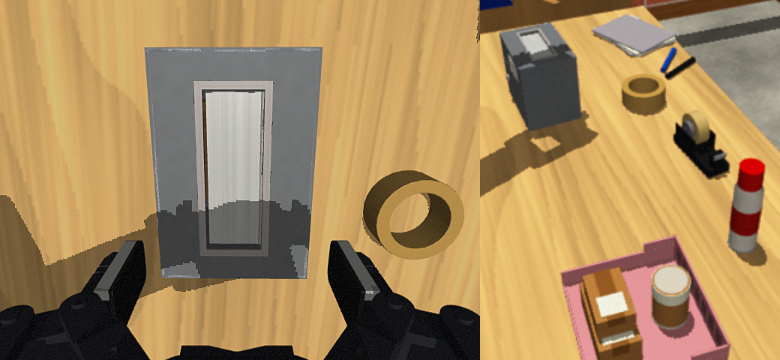

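The packet is out of sight, but a brown strip shows along the slot's -x edge at (205,95–185). Look closer.

Run:
```python
from h import *
w=env.get_image('wrist')[:,:,::-1]
o=cv2.imread('pics/w9.png')
a=cv2.resize(w[100:350,240:380],(448,600),interpolation=cv2.INTER_CUBIC)
s=env.get_image('side')[:,:,::-1]
b=cv2.resize(s[145:195,205:265],(340,283),interpolation=cv2.INTER_CUBIC)
c=cv2.resize(cv2.imread('pics/side0.png')[145:195,205:265],(340,283),interpolation=cv2.INTER_CUBIC)
cv2.imwrite('pics/w11.png',cv2.hconcat([a,cv2.copyMakeBorder(cv2.vconcat([b,c]),0,34,0,0,0)]))
```

```text
(no output)
```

View pics/w11.png

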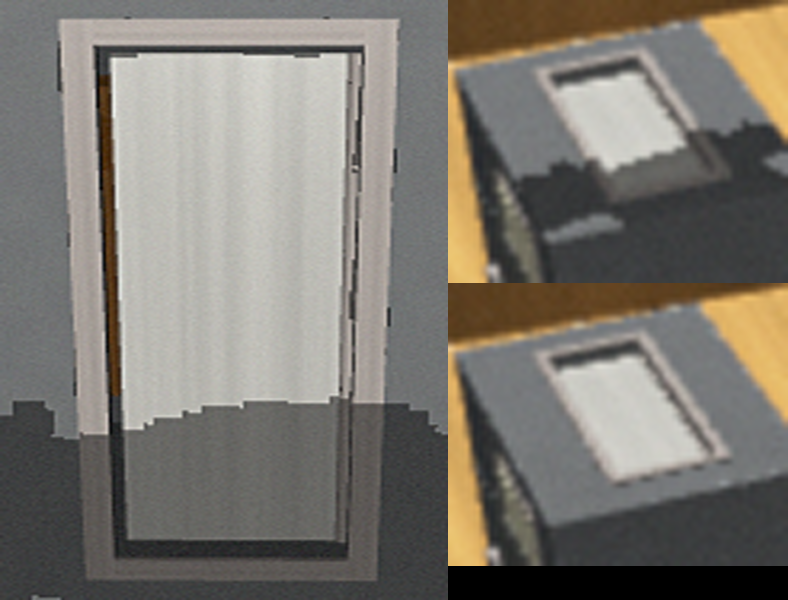

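Run:
```python
from h import *
f=lambda x,y:(240+x*140/448,100+y*250/600)
for z in (.034,.074,.1,.13):
    a,b=ray('wrist',f(104,75),z),ray('wrist',f(115,395),z);print(z,a.round(4),b.round(4),np.linalg.norm(a-b).round(4))
for n,q in(('flapL',((110,57),(127,541))),('flapR',((350,53),(343,541)))):
    for z in(.163,.157):
        a,b=ray('wrist',f(*q[0]),z),ray('wrist',f(*q[1]),z);print(n,z,a.round(4),b.round(4),np.linalg.norm(a-b).round(4))
p=proj('wrist',[.5035-.02,.342,.17]);print(-np.linalg.inv(np.array(env.camera_params('wrist')['view'])[:3,:3])@np.array(env.camera_params('wrist')['view'])[:3,3])
```

```text
0.034 [0.4634 0.3949 0.034 ] [0.4704 0.2697 0.034 ] 0.1255
0.074 [0.4677 0.397  0.074 ] [0.4739 0.2845 0.074 ] 0.1126
0.1 [0.4704 0.3983 0.1   ] [0.4762 0.2942 0.1   ] 0.1043
0.13 [0.4736 0.3998 0.13  ] [0.4788 0.3054 0.13  ] 0.0946
flapL 0.163 [0.478  0.4059 0.163 ] [0.4856 0.2741 0.163 ] 0.132
flapL 0.157 [0.4774 0.4057 0.157 ] [0.4852 0.2709 0.157 ] 0.1351
flapR 0.163 [0.5221 0.4094 0.163 ] [0.5311 0.277  0.163 ] 0.1327
flapR 0.157 [0.5225 0.4093 0.157 ] [0.5318 0.2738 0.157 ] 0.1358
[0.50471966 0.4149384  0.42462621]
```

Run:
```python
from h import *
t=env.get_image('top')[:,:,::-1]
cv2.imwrite('pics/t12.png',cv2.resize(t[240:345,390:510],(685,600),interpolation=cv2.INTER_CUBIC))
a=cv2.imread('pics/top0.png')
for n,(y0,y1,x0,x1) in dict(roll=(175,225,190,245),disp=(165,208,275,345),can=(170,220,390,435)).items():
    print(n,cv2.absdiff(a,t.copy())[y0:y1,x0:x1].mean().round(2))
```

```text
roll 6.38
disp 6.08
can 6.06
```

View pics/t12.png

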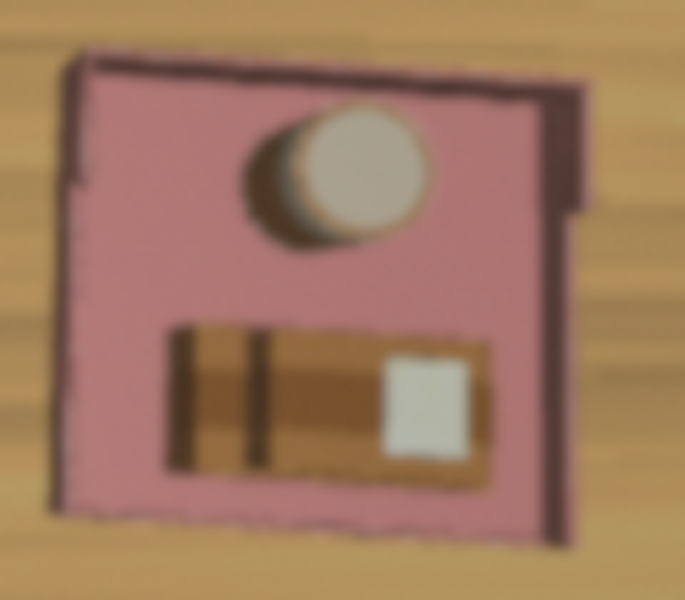

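Run:
```python
from h import *
f=lambda x,y:(390+x/5.71-.4,240+y/5.71-.4)
S=np.mean([ray('top',f(*p),.099) for p in((270,330),(492,341),(490,490),(268,468))],0)
L=np.mean([ray('top',f(*p),.059) for p in((193,330),(192,470))],0)
print('small',S.round(4),'large end',L.round(4),'large c',(L[:2]-.065*np.array([.058,.998])).round(4),'can',ray('top',f(365,172),.089).round(4))
print(env.observe()['time_s']);env.close_job()
```

```text
small [ 0.4484 -0.3422  0.099 ] large end [ 0.4517 -0.2738  0.059 ] large c [ 0.448  -0.3386] can [ 0.5487 -0.3444  0.089 ]
45.2
the job is handed in; nothing more can be done
```

The job is handed in at 45 s of the 106 s allowed, and my last checks found nothing out of tolerance. `close_job` reports no verdict.

| Item | Last check (camera estimate) | Allowed |
|---|---|---|
| Large carton | Flat in the front half, about 50 mm ahead of tray centre, within about 1° of the lip | 25–75 mm, 11° |
| Small carton | On top, about 4 mm from the large carton's centre | 15 mm |
| Canister | Upright, about 50 mm behind tray centre, within a few mm of the carton's middle | 20–75 mm, 35 mm |
| Packet | Inside the post box, seen through the flap gap; its size in the image fits standing on the box floor | below 115 mm |
| Flap | Both edges measure equal (132.0 and 132.7 mm), so it looks shut; no joint reading was available | below 0.12 rad |

I lowered both cartons and the canister to contact (about 10 N) before letting go. The arm is holding still about 10 cm above the post box, touching nothing.

- **Bystanders:** the tape roll, dispenser and spray can look unmoved in the pictures. The before/after image difference is the same low 6.1–6.4 at all three, but I did not measure their positions again.
- **Tool tilt:** the tool drifted up to about 6° off vertical during the fast moves. I brought it back to about 2° before picking up the small carton and the packet, which took about 10 s.

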